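# Hang the nesting ink pans on the drying hook

## Robot

A 7-joint arm with a two-finger parallel gripper is mounted at the origin on the work surface. World frame = base frame: x ahead of the robot, y to its left, z up, the work surface at z = 0. Lengths are in mm, angles in rad, forces in N, time in s.
With the tool pointing down it reaches from about 425 to 800 mm from the base axis. Payload 8.3 kg.
Tool frame: the origin (TCP) lies at the very end of the fingers, on their centre line; the grasp point (between the pads) lies ctrl.tcp_to_grasp behind it (ctrl.tcp_to_grasp is the distance from the TCP to the grasp point, in mm); z points along the fingers, y is the line along which they close (so a half turn about z gives the same grasp; the last joint's range is limited). The gripper opens to 85 mm and grips with 20 to 120 N. Pads are 22 mm wide; open, the fingers measure 114 mm over their backs; the gripper's body (76 mm by 85 mm) begins 54 mm behind the grasp point. The pads swing forward as they close: fully open they stand 13 mm farther back than shut.
Start: joints at [1.165, 0.383, 0.016, 1.37, -0.006, 1.388, -0.046], TCP at [210.114, -588.604, 231.279] pointing down, gripper open.
Joint ranges: [-2.95, 2.95], [-0.25, 2.06], [-1.52, 1.56], [0.18, 2.33], [-1.44, 4.58], [0.02, 2.06], [-3.01, 3.01]. Speed limits (rad/s): [2.39, 2.39, 3.01, 3.01, 3.14, 3.14, 3.14].

## Interface

Orientations are given as a unit quaternion [w, x, y, z].
In Python, from rig import ctrl gives the robot as it stands.
- The arm moves only by the tool move_arm, never from a script. Its argument "motion" is one flat list of numbers, 7 for each row, row after row: the turn, a rotation vector about the tool's x, y, z as a fraction of full scale, then the shift along the tool's x, y, z as a fraction of full scale, then the gripper command: -1 is shut, 1 is fully open, values between are in proportion. In form: [rx, ry, rz, tx, ty, tz, hand, rx, ry, rz, tx, ty, tz, hand, ...]. A call has 1 to 10 rows; each row is the pose to reach, as a shift and turn from the pose commanded when the call began, along the tool's axes at that moment; what a row does not reach only later rows make up. Full scale, the value 1, is 0.1 m for a shift and 45 degrees for a turn. A row lasts 1/12 s, in which the tool goes at most 41.7 mm and 7.16 degrees, less where a joint would pass 70% of its speed; a pose out of reach is approached as far as the arm can. A call with a number of a shift or a turn outside -1 to 1 is refused whole. A call with a gripper value outside its range is refused whole. The fingers move at their own pace and stop on an object; "newtons" is the grip in N (left out, the last holds). Time passes only in rows, so rows that repeat a pose let the fingers close. It gives the time, the measured TCP pose, the force, the opening and the grip force at its end, in the units of the state.
- ctrl.get_obs(): the state, without advancing time (a new reading comes with each control period).
- ctrl.snapshot(name): name is "side" or "top"; returns the picture (384x512x3 uint8, red, green, blue); there is no depth.
- ctrl.calibration(name): a dict with "mtx" (3x3 intrinsics, pixels), "R" (3x3) and "t" (3): a world point X has camera coordinates R X + t. Camera axes: x right, y down, z forward; pixel columns grow to the right and rows downward; lengths in mm; the calibration is good to about 2 mm. A picture is of the moment at which its call begins. calibration takes no time and is no camera call.
- ctrl.job_done(): hands the job in; it is judged then, once.
The state is a dict: "clock": time; "q": joint angles; "qd": joint speeds; "tau": joint torques, N m; "tool_pos": TCP position; "orientation": TCP orientation; "force": force on the tool from outside, world axes, zero at the start; "torque": the same for the moment, N m; "grip_width": opening from 0.0 (shut) to 1.0 (fully open); "grip_force": force on a finger pad.
Only numpy, scipy, OpenCV 4.12 (cv2) and the standard library are available. Lean on these libraries where they do the work, as an engineer would, in place of code of your own. Each camera call takes 0.05 s, during which the arm holds its last target. There are 200 camera calls.

## Task

Hang the three ink pans on the drying hook by the holes in their back walls, the largest first, then the middle one nested inside it, then the smallest inside that. Push each one back along the peg until it beds against the spring pad or the pan behind it, firmly enough to feel the pad give (about 10 N, never more than 25 N), before letting go of it, and leave all three hanging with no gaps between their backs. Do not tip a pan over, and leave the jars, roller, ink knife and pot where they are.

Things in the scene. Friction and masses are not known exactly. Their poses are not given: they have to be found in the camera images.
- rack: drying hook, fixed: wooden base 160 x 190 x 16 mm, 50 mm wide upright at the rear (front face x = +44 mm, 158 mm high), and a level round steel peg 12 mm thick, axis 150 mm above the table at y = 0, straight from the upright to x = -85 mm, then bent up. Origin at table level under the peg; x to the rear along the peg, y left, z up. Load on it must stay under 25 N
- peg_seat (a point): point on the peg's axis at rack x = 0. A black rubber backing pad, 56 x 56 mm (10 mm above to 46 mm below the axis), surrounds the peg near here, springy: 3 N per mm over 13 mm. It is clamped at another depth each time: its front face at rest is anywhere from x = -22 to 0 mm in the rack frame and is NOT measured; find it by touch
- hook_tip (a point): centre of the round upturned end of the peg (12 mm thick): rack x = -95 mm, y = 0, 158 mm above the table, so 8 mm above the peg's axis. To pass it, hold a pan about 14 mm higher than it will hang, then lower it behind it
- pan_large: large ink pan of three alike, bare aluminium, 220 g +-25%, standing upright: back wall 5 mm thick, 130 wide, 108 high; from it a bottom and two side walls (4 mm thick, sides 60 high) stick out 42 mm to -x; no front or top. Origin: underside, mid-width, rear face of the back wall (wall fills x = -5 to 0 mm). x to the rear, y along the width, z up. 
- pan_large_eye (a point): point in the hole of the large pan's back wall, mid-thickness (x = -2.5 mm), 92 mm above the underside; lies on the peg's axis when hung. The hole is 24 mm wide, runs from 28 mm below this point to 8.5 mm above it, with a roof-shaped 90 degree top that centres on the peg
- pan_large_tab (a point): centre of the large pan's grip tab, upright in the middle of the back wall's top: 30 mm wide (y), 40 mm high (20 up and down from here), 5 mm thick; this point is 128 mm above the underside. Take it from above by its two side edges, so that the fingers clear the tabs of pans already hung
- pan_medium: medium ink pan of three alike, bare aluminium, 190 g +-25%, standing upright: back wall 5 mm thick, 117 wide, 101.5 high; from it a bottom and two side walls (4 mm thick, sides 60 high) stick out 42 mm to -x; no front or top. Origin: underside, mid-width, rear face of the back wall (wall fills x = -5 to 0 mm). x to the rear, y along the width, z up. Nested and hung it has 2.5 mm play at each side and below; back walls touch (5 mm pitch)
- pan_medium_eye (a point): point in the hole of the medium pan's back wall, mid-thickness (x = -2.5 mm), 85.5 mm above the underside; lies on the peg's axis when hung. The hole is 24 mm wide, runs from 28 mm below this point to 8.5 mm above it, with a roof-shaped 90 degree top that centres on the peg
- pan_medium_tab (a point): centre of the medium pan's grip tab, upright in the middle of the back wall's top: 44 mm wide (y), 40 mm high (20 up and down from here), 5 mm thick; this point is 121.5 mm above the underside. Take it from above by its two side edges, so that the fingers clear the tabs of pans already hung
- pan_small: small ink pan of three alike, bare aluminium, 160 g +-25%, standing upright: back wall 5 mm thick, 104 wide, 95 high; from it a bottom and two side walls (4 mm thick, sides 60 high) stick out 42 mm to -x; no front or top. Origin: underside, mid-width, rear face of the back wall (wall fills x = -5 to 0 mm). x to the rear, y along the width, z up. Nested and hung it has 2.5 mm play at each side and below; back walls touch (5 mm pitch)
- pan_small_eye (a point): point in the hole of the small pan's back wall, mid-thickness (x = -2.5 mm), 79 mm above the underside; lies on the peg's axis when hung. The hole is 24 mm wide, runs from 28 mm below this point to 8.5 mm above it, with a roof-shaped 90 degree top that centres on the peg
- pan_small_tab (a point): centre of the small pan's grip tab, upright in the middle of the back wall's top: 58 mm wide (y), 40 mm high (20 up and down from here), 5 mm thick; this point is 115 mm above the underside. Take it from above by its two side edges, so that the fingers clear the tabs of pans already hung
- jar_a: bystander, leave alone: black ink jar with black cap, 68 mm across, 75 mm high; origin at the middle of its underside
- jar_b: bystander, leave alone: yellow ink jar with black cap, 60 mm across, 65 mm high; origin at the middle of its underside
- jar_c: bystander, leave alone: white ink jar with white cap, 68 mm across, 85 mm high; origin at the middle of its underside
- brayer: bystander, leave alone: ink roller (black roller 100 mm wide, 34 mm high, wooden handle), lying flat, about 200 mm long; origin at the middle of its underside
- ink_knife: bystander, leave alone: spatula-shaped ink knife lying flat; origin at the middle of its underside
- brush_pot: bystander, leave alone: empty open steel pot, 84 mm across, 100 mm high; origin at the middle of its underside
Mind the look-alikes: they are no part of the job. Leave any purple look-alike of the pan_medium alone.

How it is judged:
By the outcome, as a careful person would: the job done as asked, in the order asked, and still so for the second after the job is handed in, with the robot touching nothing.
It also fails if it takes over 72 s, if anything falls off the work surface, if the arm or the gripper's body presses on something with over 40 N, if the wrist force passes 120 N, or if a joint passes its speed limit or range.

## Working session

There is one attempt and no reset: what is moved stays moved. The work goes in short steps, Python scripts to look and compute and a tool call to move; the robot and the scene stay as the last step left them, time stands still between calls to the robot, and variables do not carry over. Pictures are saved under pics/ and viewed, at most 10 in all, crops included, and the job is handed in when it is done.

Besides the shell and the picture viewer there is one more tool, called after "Emit:" as name(argument=value, ...), one argument or row to a line, values as JSON. move_arm: Moves the arm, as the interface text tells. Shift numbers are shares of 0.1 m and turn numbers shares of 45 degrees, none past 1 either way. Its arguments: {"type":"object","properties":{"motion":{"type":"array"},"newtons":{"type":"number"}},"required":["motion"]}

```bash
mkdir -p pics; ls; python3 - <<'E'
from rig import ctrl
import cv2
for n in("top","side"):
    cv2.imwrite(f"pics/{n}0.png",cv2.cvtColor(ctrl.snapshot(n),cv2.COLOR_RGB2BGR))
    c=ctrl.calibration(n);print(n,c, -c["R"].T@c["t"])
o=ctrl.get_obs();print(o,ctrl.tcp_to_grasp)
E
```

```text
pics
top {'mtx': array([[457.61174127,   0.        , 251.85763539],
       [  0.        , 457.61174127, 192.53328249],
       [  0.        ,   0.        ,   1.        ]]), 'R': array([[ 0.02517316, -0.99956785,  0.01517983],
       [-0.98947745, -0.02707749, -0.14213084],
       [ 0.14248045, -0.01144221, -0.98973148]]), 't': array([ -15.33929383,  524.91391101, 1534.62100533])} [ 301.12312699   16.44015031 1593.70201787]
side {'mtx': array([[394.8783462 ,   0.        , 252.03169894],
       [  0.        , 394.8783462 , 188.55056093],
       [  0.        ,   0.        ,   1.        ]]), 'R': array([[-0.99768413, -0.0671979 , -0.01052706],
       [-0.03823971,  0.68213814, -0.73022276],
       [ 0.05625035, -0.72812911, -0.68312802]]), 't': array([ 496.90526911,  100.47860246, 1113.61862621])} [436.95533964 775.70884445 839.34680584]
{'clock': 0.1, 'q': array([ 1.16508505,  0.3841748 ,  0.01636836,  1.37106201, -0.00630253,
        1.38818008, -0.04647564]), 'qd': array([-0.00100957, -0.0004364 ,  0.00106445, -0.00233234,  0.00059116,
       -0.00192417,  0.00038659]), 'tau': array([ 3.77731776e-03, -6.29135084e+01,  8.47930983e-01, -3.72756064e+01,
        1.67693733e-02,  1.04872024e-02, -1.53250801e-05]), 'tool_pos': array([ 209.97277557, -588.19206562,  230.36001603]), 'orientation': array([-8.72723446e-04,  9.85337628e-01,  1.70613516e-01, -1.61942052e-04]), 'force': array([-0.00676278,  0.1974617 , -0.95741144]), 'torque': array([ 0.05123565,  0.00810844, -0.00702177]), 'grip_force': 0.0, 'grip_width': 0.9977857877141965} 18.700000000000003
```

View pics/top0.png

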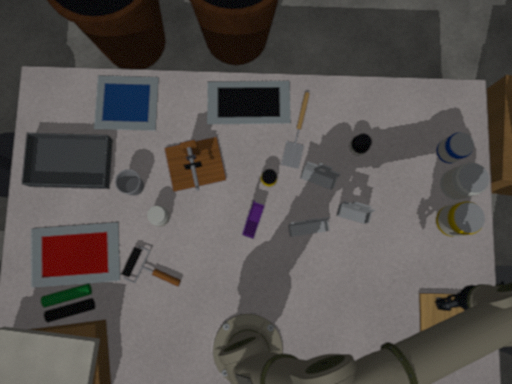

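View pics/side0.png

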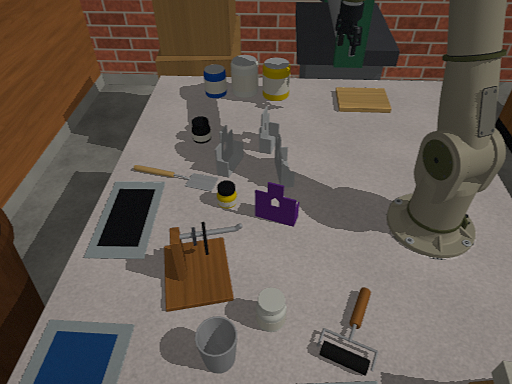

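Top view: three grey pans at about (319,175), (309,227) and (353,212), the purple look-alike at (254,220), and the rack at (195,165). Side view: grey pans at (230,150), (283,165) and (268,132), the purple one at (277,205), and the rack at (195,270). I'll enlarge these to tell the pans apart.

```bash
python3 - <<'E'
import cv2,numpy as np
t=cv2.imread("pics/top0.png");s=cv2.imread("pics/side0.png")
a=cv2.resize(t[155:245,280:380],(800,600*90*100//(90*75)*0+600),interpolation=cv2.INTER_CUBIC) if 0 else cv2.resize(t[155:245,282:382],None,fx=6.6,fy=6.6,interpolation=cv2.INTER_CUBIC)
cv2.imwrite("pics/ct.png",a)
cv2.imwrite("pics/cs.png",cv2.resize(s[100:190,205:305],None,fx=6.6,fy=6.6,interpolation=cv2.INTER_CUBIC))
b=cv2.resize(t[130:195,155:235],None,fx=5,fy=5,interpolation=cv2.INTER_CUBIC)
c=cv2.resize(s[215:310,155:245],None,fx=4.4,fy=4.4,interpolation=cv2.INTER_CUBIC)
h=max(b.shape[0],c.shape[0]);P=lambda x:np.pad(x,((0,h-x.shape[0]),(0,0),(0,0)))
cv2.imwrite("pics/cr.png",np.hstack([P(b),P(c)]));print(np.hstack([P(b),P(c)]).shape)
E
```

```text
(418, 796, 3)
```

View pics/ct.png

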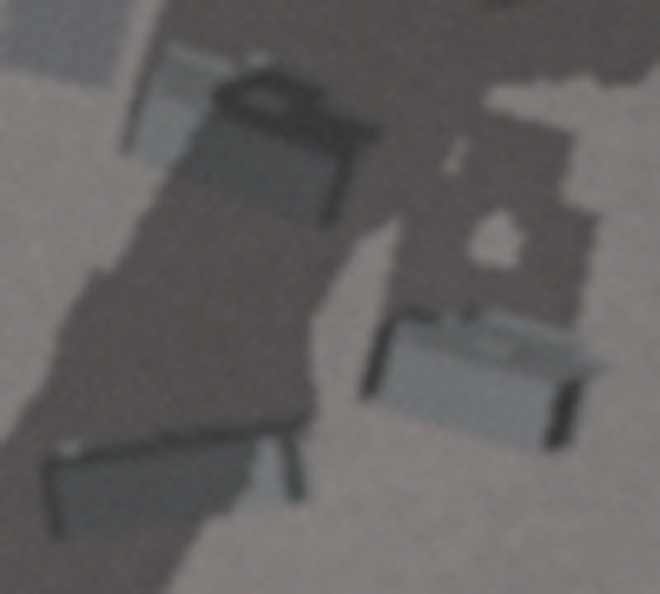

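View pics/cs.png

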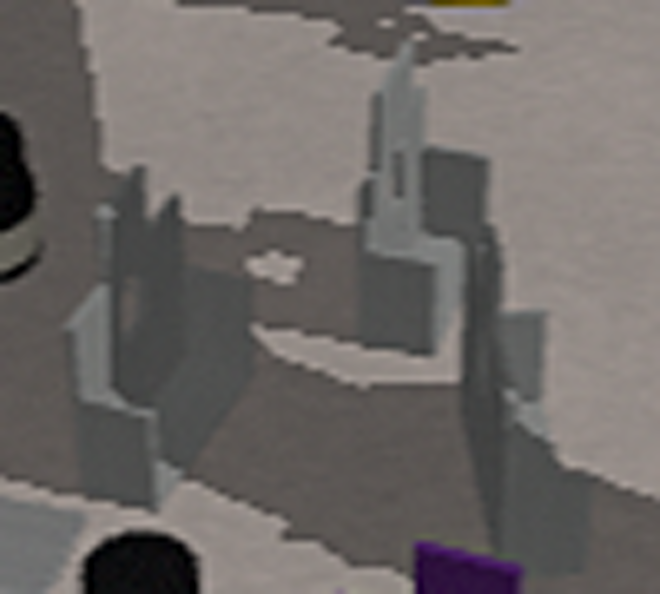

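View pics/cr.png

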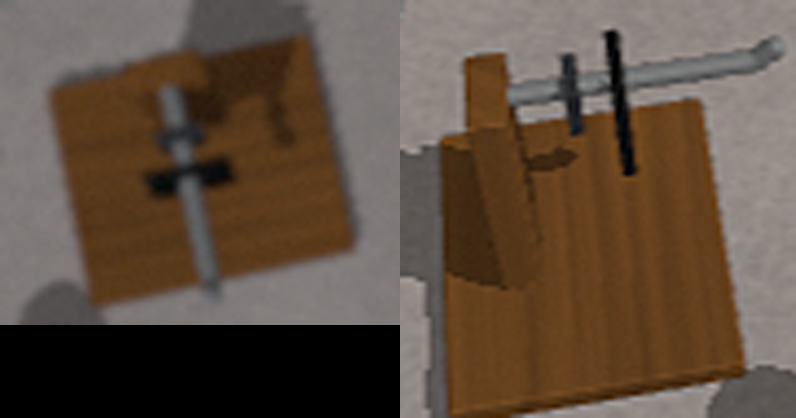

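The front-bottom edges at 0.287 px/mm come out at these widths:
- **Pan at top (319,175):** about 115 mm, so this is the medium pan (117).
- **Pan at top (309,227):** about 130 mm, so this is the large pan.
- **Pan at top (353,212):** about 106 mm, so this is the small pan (104).
- **Purple one at (254,220):** the look-alike, not to be touched.

All three grey pans open towards the robot. Next I'll measure their positions properly.

```bash
cat > h.py <<'E'
import numpy as np
from rig import ctrl
from scipy.spatial.transform import Rotation as Ro
C={n:ctrl.calibration(n) for n in("top","side")}
def ray(n,p):
    c=C[n];d=c["R"].T@np.linalg.solve(c["mtx"],[p[0],p[1],1]);return -c["R"].T@c["t"],d/np.linalg.norm(d)
def plane(n,p,z):
    o,d=ray(n,p);return o+d*(z-o[2])/d[2]
def two(a,b):
    (o,d),(q,e)=ray("top",a),ray("side",b)
    s=np.linalg.lstsq(np.c_[d,-e],q-o,rcond=None)[0];u,v=o+d*s[0],q+e*s[1];return (u+v)/2,np.linalg.norm(u-v)
def proj(n,X):
    c=C[n];v=c["mtx"]@(c["R"]@np.array(X)+c["t"]);return v[:2]/v[2]
def go(target,yaw=None):
    "target TCP world, tool yaw = angle of tool x axis (tool down); prints shift,turn in tool units"
    o=ctrl.get_obs();q=o["orientation"];R=Ro.from_quat([q[1],q[2],q[3],q[0]])
    s=R.inv().apply(np.array(target)-o["tool_pos"])/100
    out=[s.round(3)]
    if yaw is not None:
        y=np.radians(yaw);T=Ro.from_matrix(np.array([[np.cos(y),np.sin(y),0],[np.sin(y),-np.cos(y),0],[0,0,-1]]).T)
        out.append(((R.inv()*T).as_rotvec(degrees=True)/45).round(3))
    print("shift",out[0],"turn",out[1:],"pos",o["tool_pos"].round(1),"F",o["force"].round(1),"w",round(o["grip_width"],3),"gf",round(o["grip_force"],1),"t",round(o["clock"],2))
def toolyaw():
    q=ctrl.get_obs()["orientation"];x=Ro.from_quat([q[1],q[2],q[3],q[0]]).apply([1,0,0]);return np.degrees(np.arctan2(x[1],x[0]))
E
python3 - <<'E'
from h import *
import cv2
T=lambda u,v:(282+u/6.6-.42,155+v/6.6-.42);S=lambda u,v:(205+u/6.6-.42,100+v/6.6-.42)
for k,a,b,Hh,W in(("M",(125,150),(330,222),121.5,117),("L",(60,537),(302,500),128,130),("S",(365,398),(558,450),115,104)):
    A=plane("top",T(*a),0);B=plane("top",T(*b),0);d=A-B;w=np.linalg.norm(d);d/=w;yaw=np.degrees(np.arctan2(d[1],d[0]))-90
    x=np.array([d[1],-d[0],0]);o=(A+B)/2+x*47
    tab=o-2.5*x+[0,0,Hh+20]
    print(k,"w",w,"yaw",yaw,"origin",o.round(1),"r",np.hypot(*o[:2]),"tabtop px top crop",((proj("top",tab)-[281.6,154.6])*6.6).round(),"side crop",((proj("side",tab)-[204.6,99.6])*6.6).round())
    for s in(1,-1):
        c=o+s*d*W/2+[0,0,Hh-20];print("  wall top corner",((proj("top",c)-[281.6,154.6])*6.6).round(),((proj("side",c)-[204.6,99.6])*6.6).round())
# rack
t=lambda u,v:(155+u/5-.4,130+v/5-.4);s=lambda u,v:(155+(u-400)/4.4-.4,215+v/4.4-.4)
tip,e=two(t(210,292),s(776,46));print("tip",tip,e)
p0=plane("top",t(172,92),150);p1=plane("top",t(203,250),150);print(p0,p1,np.degrees(np.arctan2(*(p0-p1)[[1,0]])))
q0=plane("side",s(512,95),150);print("side peg root",q0, np.degrees(np.arctan2(*(q0-tip)[[1,0]])))
cs=[plane("top",t(*c),16) for c in((50,90),(308,38),(355,247),(95,303))]
print(np.round(cs,1),[np.linalg.norm(cs[i]-cs[(i+1)%4]).round(1) for i in range(4)], [np.degrees(np.arctan2(*(cs[i]-cs[(i+1)%4])[[1,0]])).round(1) for i in range(4)])
for n,p,z in(("white",(157,212),85),("pot",(128,179),100),("jarb",(270,176),65)):print(n,plane("top",p,z).round())
print(toolyaw())
E
```

```text
M w 116.02787461956171 yaw -18.108910263335474 origin [ 616.4 -242.7    0. ] r 662.4079809625161 tabtop px top crop [300.  55.] side crop [ 99. 181.]
  wall top corner [178.  28.] [ 46. 318.]
  wall top corner [397. 105.] [150. 185.]
L w 129.728173232343 yaw 10.120317743271428 origin [ 439.5 -196.3    0. ] r 481.3591831843218 tabtop px top crop [208. 410.] side crop [473. 237.]
  wall top corner [ 66. 432.] [487. 396.]
  wall top corner [325. 393.] [445. 227.]
S w 105.53742538644137 yaw -13.667559078962583 origin [ 492.8 -364.2    0. ] r 612.7951411905577 tabtop px top crop [546. 313.] side crop [374.  62.]
  wall top corner [426. 290.] [339. 183.]
  wall top corner [627. 344.] [397.  76.]
tip [514.62756426 175.07556222 160.12930548] 5.0927528923950405
[648.49587231 206.12266067 150.        ] [545.73080951 181.74642928 150.        ] 13.344135624912388
side peg root [646.17814841 207.9789885  150.        ] 14.042711949770885
[[679.7 309.5  16. ]
 [722.7 129.4  16. ]
 [573.5  91.2  16. ]
 [529.  270.4  16. ]] [np.float64(185.2), np.float64(154.0), np.float64(184.7), np.float64(155.7)] [np.float64(103.4), np.float64(14.4), np.float64(-76.1), np.float64(-165.5)]
white [445. 310.  85.]
pot [550. 409. 100.]
jarb [580. -61.  65.]
19.64699305742807
```

```bash
python3 - <<'E'
from h import *
T=lambda u,v:(282+u/6.6-.42,155+v/6.6-.42);S=lambda u,v:(205+u/6.6-.42,100+v/6.6-.42)
for k,h,a,b,sa,sb in(("M",101.5,(170,40),(377,128),(70,328),(178,198)),("L",108,(44,457),(312,420),(505,390),(467,232)),("S",95,(394,315),(606,368),(364,180),(424,92))):
    A=plane("top",T(*a),h);B=plane("top",T(*b),h);d=A-B;w=np.linalg.norm(d)
    print(k,"w",w.round(1),"yaw",(np.degrees(np.arctan2(d[1],d[0]))-90).round(1),"mid",((A+B)/2).round(1))
    for p,q in((a,sa),(b,sb)):
        X,e=two(T(*p),S(*q));print("  2view",X.round(1),e.round(1), "side-plane",plane("side",S(*q),h).round(1))
E
```

```text
M w 113.0 yaw -22.0 mid [ 607.3 -235.4  101.5]
  2view [ 625.8 -183.3   99.7] 5.8 side-plane [ 622.3 -180.3  101.5]
  2view [ 584.7 -287.7  101.7] 2.8 side-plane [ 583.2 -287.6  101.5]
L w 134.1 yaw 9.3 mid [ 426.4 -187.8  108. ]
  2view [ 417.6 -120.8  120.7] 6.2 side-plane [ 420.3 -137.2  108. ]
  2view [ 438.6 -253.7  110.2] 3.1 side-plane [ 440.2 -257.1  108. ]
S w 109.0 yaw -12.6 mid [ 480.4 -350.7   95. ]
  2view [ 491.  -294.3  110.7] 1.4 side-plane [ 492.9 -317.5   95. ]
  2view [ 467.3 -404.4   92.5] 2.9 side-plane [ 465.8 -400.1   95. ]
```

Emit:
move_arm(
  motion=[0, 0, 0, 0.4, -0.37, 0.05, 1, 0, 0, 0, 0.85, -0.74, 0.1, 1, 0, 0, 0, 0.85, -0.74, 0.1, 1, 0, 0, 0, 0.85, -0.74, 0.1, 1],
)

```text
clock: 0.43
tool_pos: [270.5, -484.1, 220.6]
orientation: [-0.002, 0.985, 0.175, 0.001]
force: [1.1, -0.2, 1.1]
grip_width: 0.997
grip_force: 0.0
```

Emit:
move_arm(
  motion=[0, 0, 0, 0.4, -0.37, 0.05, 1, 0, 0, 0, 0.85, -0.74, 0.1, 1, 0, 0, 0, 0.85, -0.74, 0.1, 1, 0, 0, 0, 0.85, -0.74, 0.1, 1],
)

```text
clock: 0.77
tool_pos: [324.8, -385.6, 210.7]
orientation: [-0.001, 0.985, 0.175, 0.001]
force: [0.7, 0.1, 0.1]
grip_width: 0.997
grip_force: 0.0
```

Emit:
move_arm(
  motion=[0, 0, 0, 0.4, -0.37, 0.05, 1, 0, 0, 0, 0.85, -0.74, 0.1, 1, 0, 0, 0, 0.85, -0.74, 0.1, 1, 0, 0, 0, 0.85, -0.74, 0.1, 1],
)

```text
clock: 1.1
tool_pos: [379.1, -287.3, 200.8]
orientation: [-0.001, 0.985, 0.175, 0.0]
force: [0.9, -0.3, 0.4]
grip_width: 1.0
grip_force: 0.0
```

```bash
python3 -c "
from h import *
go([431,-194,200],9.7);print(toolyaw())"
```

```text
shift [ 0.809 -0.696  0.011] turn [array([-0.003, -0.002,  0.233])] pos [ 379.1 -287.3  200.8] F [ 0.9 -0.3  0.4] w 1.0 gf 0.0 t 1.1
20.191502171996518
```

Emit:
move_arm(
  motion=[0, 0, 0.12, 0.4, -0.35, 0, 1, 0, 0, 0.233, 0.8, -0.69, 0, 1, 0, 0, 0.233, 0.81, -0.7, 0.3, 1, 0, 0, 0.233, 0.81, -0.7, 0.4, 1, 0, 0, 0.233, 0.81, -0.7, 0.4, 1, 0, 0, 0.233, 0.81, -0.7, 0.4, 1],
)

```text
clock: 1.6
tool_pos: [427.5, -201.4, 160.8]
orientation: [-0.0, 0.997, 0.08, -0.001]
force: [-0.2, -0.5, 0.8]
grip_width: 0.998
grip_force: 0.0
```

```bash
python3 - <<'E'
from h import *
import cv2
go([431,-194,160],9.7)
im={n:cv2.cvtColor(ctrl.snapshot(n),cv2.COLOR_RGB2BGR) for n in("top","side")}
P=ctrl.get_obs()["tool_pos"]
f=6
a=cv2.resize(im["top"][185:265,270:336],None,fx=f,fy=f,interpolation=cv2.INTER_CUBIC);b=cv2.resize(im["side"][100:195,240:306],None,fx=f,fy=f,interpolation=cv2.INTER_CUBIC)
h=max(a.shape[0],b.shape[0]);Pd=lambda x:np.pad(x,((0,h-x.shape[0]),(0,0),(0,0)))
m=np.hstack([Pd(a),Pd(b)]);cv2.imwrite("pics/l1.png",m);print(m.shape)
print("TCP px",(proj("top",P)-[269.6,184.6])*f,(proj("side",P)-[239.6,99.6])*f+[a.shape[1],0])
E
```

```text
shift [ 0.046 -0.067  0.008] turn [array([-0.001,  0.002, -0.012])] pos [ 427.5 -201.4  160.8] F [-0.2 -0.5  0.8] w 0.998 gf 0.0 t 1.6
(570, 792, 3)
TCP px [275.79606677 207.39302373] [635.20484416 186.11992303]
```

View pics/l1.png

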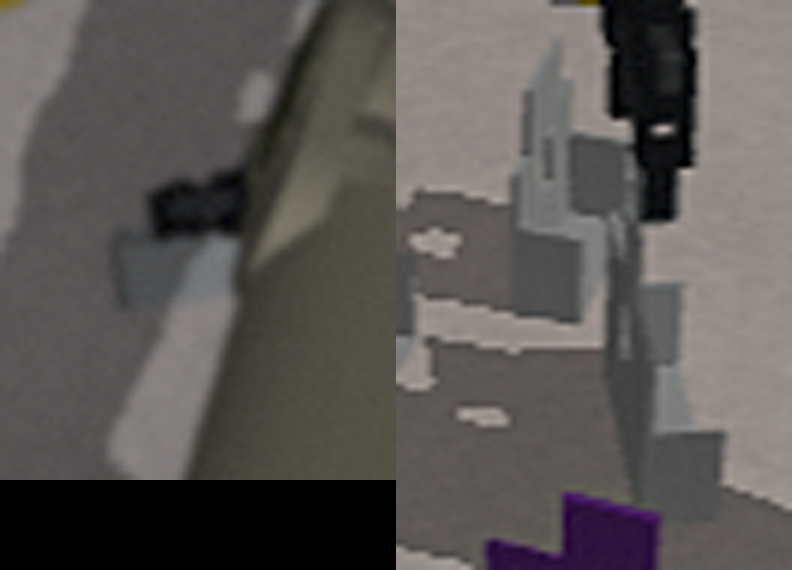

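```bash
python3 - <<'E'
from h import *
f=6
o=np.array([431,-194,0]);y=np.radians(9.7);x=np.array([np.cos(y),np.sin(y),0]);l=np.array([-np.sin(y),np.cos(y),0])
for n,a in(("nearbot rear",(0,65,0)),("neartop rear",(0,65,108)),("fartop",(0,-65,108)),("tab near top",(0,15,148)),("tab far top",(0,-15,148)),("tab near bot",(0,15,108)),("front near bot",(-47,65,0)),("front near 60",(-47,65,60)),("back near 60",(-5,65,60)),("far front 60",(-47,-65,60)),("hole top",(0,0,100))):
    X=o+a[0]*x+a[1]*l+[0,0,a[2]]
    print(n,((proj("side",X)-[239.6,99.6])*f+[396,0]).round(),((proj("top",X)-[269.6,184.6])*f).round())
E
```

```text
nearbot rear [637. 526.] [109. 242.]
neartop rear [645. 364.] [127. 227.]
fartop [607. 210.] [363. 193.]
tab near top [633. 237.] [228. 208.]
tab far top [624. 202.] [284. 200.]
tab near bot [630. 302.] [218. 214.]
front near bot [726. 519.] [121. 322.]
front near 60 [734. 431.] [132. 317.]
back near 60 [651. 437.] [120. 243.]
far front 60 [690. 276.] [361. 284.]
hole top [625. 296.] [243. 211.]
```

Emit:
move_arm(
  motion=[0, 0, 0, 0.06, -0.06, 0.1, 1, 0, 0, 0, 0.06, -0.06, 0.3, 1, 0, 0, 0, 0.06, -0.06, 0.45, 1, 0, 0, 0, 0.06, -0.06, 0.47, 1, 0, 0, 0, 0.06, -0.06, 0.47, 1],
  newtons=60,
)

```text
clock: 2.12
tool_pos: [432.8, -193.8, 113.6]
orientation: [-0.001, 0.997, 0.079, -0.001]
force: [-0.2, -0.1, 0.5]
grip_width: 0.998
grip_force: 0.0
```

```bash
python3 -c "
from h import *
go([431.5,-194.5,113],9.7)"
```

```text
shift [-0.014  0.005  0.006] turn [array([-0.001,  0.002, -0.013])] pos [ 432.8 -193.8  113.6] F [-0.2 -0.1  0.5] w 0.998 gf 0.0 t 2.12
```

Emit:
move_arm(
  motion=[0, 0, 0, 0, 0, 0, -0.1, 0, 0, 0, 0, 0, 0, -0.2, 0, 0, 0, 0, 0, 0, -1, 0, 0, 0, 0, 0, 0, -1, 0, 0, 0, 0, 0, 0, -1, 0, 0, 0, 0, 0, 0, -1, 0, 0, 0, 0, 0, 0, -1, 0, 0, 0, 0, 0, 0, -1],
  newtons=60,
)

```text
clock: 2.78
tool_pos: [433.8, -193.4, 114.8]
orientation: [0.0, 0.997, 0.08, 0.0]
force: [-1.1, 3.7, 5.3]
grip_width: 0.336
grip_force: 59.3
```

```bash
python3 -c "
from h import *
go([431.5,-194.5,113],9.7);print(ctrl.get_obs()['q'].round(2))"
```

```text
shift [-0.025  0.007  0.018] turn [array([ 0.   , -0.001, -0.011])] pos [ 433.8 -193.4  114.8] F [-1.1  3.7  5.3] w 0.336 gf 59.3 t 2.78
[ 0.64  0.18 -0.31  1.91  0.06  1.06 -1.11]
```

Emit:
move_arm(
  motion=[0, 0, 0, 0, 0, -0.05, -1, 0, 0, 0, 0, 0, -0.15, -1, 0, 0, 0, 0, 0, -0.35, -1, 0, 0, 0, 0, 0, -0.6, -1, 0, 0, 0, 0, 0, -0.85, -1, 0, 0, 0, 0, 0, -1, -1, 0, 0, 0, 0, 0, -1, -1],
)

```text
clock: 3.37
tool_pos: [435.0, -194.7, 218.4]
orientation: [0.002, 0.997, 0.08, 0.003]
force: [0.7, 0.5, -2.6]
grip_width: 0.337
grip_force: 59.6
```

Emit:
move_arm(
  motion=[0, 0, 0, 0, 0, -0.2, -1, 0, 0, 0, 0, 0, -0.5, -1, 0, 0, 0, 0, 0, -0.7, -1, 0, 0, -0.1, 0, 0, -0.7, -1, 0, 0, -0.1, 0, 0, -0.7, -1],
)

```text
clock: 3.78
tool_pos: [433.6, -194.1, 284.8]
orientation: [0.0, 0.993, 0.121, 0.001]
force: [0.5, 0.0, -2.5]
grip_width: 0.336
grip_force: 59.8
```

```bash
python3 -c "
from h import *
go([481,166,284],14)"
```

```text
shift [ 1.322 -3.382  0.006] turn [array([ 0.001, -0.001, -0.003])] pos [ 433.6 -194.1  284.8] F [ 0.5  0.  -2.5] w 0.336 gf 59.8 t 3.78
```

Emit:
move_arm(
  motion=[0, 0, 0, 0.06, -0.15, 0, -1, 0, 0, 0, 0.15, -0.4, 0, -1, 0, 0, 0, 0.25, -0.65, 0, -1, 0, 0, 0, 0.33, -0.85, 0, -1],
)

```text
clock: 4.12
tool_pos: [444.6, -101.5, 282.7]
orientation: [-0.001, 0.993, 0.118, -0.001]
force: [0.0, 0.2, -3.0]
grip_width: 0.332
grip_force: 59.9
```

Emit:
move_arm(
  motion=[0, 0, 0, 0.11, -0.28, 0, -1, 0, 0, 0, 0.22, -0.56, 0, -1, 0, 0, 0, 0.33, -0.84, 0, -1],
)

```text
clock: 4.37
tool_pos: [456.7, -12.9, 282.8]
orientation: [-0.0, 0.993, 0.117, -0.001]
force: [1.4, 0.7, -2.7]
grip_width: 0.331
grip_force: 59.9
```

Emit:
move_arm(
  motion=[0, 0, 0, 0.11, -0.28, 0, -1, 0, 0, 0, 0.22, -0.56, 0, -1, 0, 0, 0, 0.33, -0.84, 0, -1],
)

```text
clock: 4.62
tool_pos: [469.0, 76.5, 282.8]
orientation: [-0.0, 0.993, 0.118, -0.001]
force: [0.5, -0.8, -1.5]
grip_width: 0.335
grip_force: 59.9
```

Emit:
move_arm(
  motion=[0, 0, 0, 0.11, -0.28, 0, -1, 0, 0, 0, 0.22, -0.56, 0, -1, 0, 0, 0, 0.29, -0.74, 0, -1, 0, 0, 0, 0.33, -0.84, 0, -1, 0, 0, 0, 0.33, -0.84, 0, -1],
)

```text
clock: 5.03
tool_pos: [480.9, 167.7, 282.6]
orientation: [-0.001, 0.993, 0.12, -0.001]
force: [-1.1, -0.3, -3.1]
grip_width: 0.331
grip_force: 59.9
```

```bash
python3 -c "
from h import *
go([481,166,196],14)"
```

```text
shift [-0.     0.018  0.866] turn [array([-0.002,  0.003, -0.004])] pos [480.9 167.7 282.6] F [-1.1 -0.3 -3.1] w 0.331 gf 59.9 t 5.03
```

Emit:
move_arm(
  motion=[0, 0, 0, 0, 0, 0.2, -1, 0, 0, 0, 0, 0, 0.5, -1, 0, 0, 0, 0, 0, 0.8, -1, 0, 0, 0, 0, 0, 0.95, -1, 0, 0, 0, 0, 0, 0.95, -1, 0, 0, 0, 0, 0, 0.95, -1],
)

```text
clock: 5.53
tool_pos: [481.3, 163.6, 188.3]
orientation: [0.0, 0.993, 0.118, -0.002]
force: [-0.0, 0.2, -1.6]
grip_width: 0.337
grip_force: 59.9
```

```bash
python3 - <<'E'
from h import *
import cv2
go([481,166,187],14)
im={n:cv2.cvtColor(ctrl.snapshot(n),cv2.COLOR_RGB2BGR) for n in("top","side")}
P=ctrl.get_obs()["tool_pos"]
f=5
a=cv2.resize(im["top"][140:230,165:240],None,fx=f,fy=f,interpolation=cv2.INTER_CUBIC);b=cv2.resize(im["side"][190:310,165:248],None,fx=f,fy=f,interpolation=cv2.INTER_CUBIC)
b=cv2.resize(im["side"][190:305,170:254],None,fx=f,fy=f,interpolation=cv2.INTER_CUBIC)
h=max(a.shape[0],b.shape[0]);Pd=lambda x:np.pad(x,((0,h-x.shape[0]),(0,0),(0,0)))
m=np.hstack([Pd(a),Pd(b)]);cv2.imwrite("pics/l2.png",m);print(m.shape)
print("TCP px",(proj("top",P)-[164.6,139.6])*f,(proj("side",P)-[169.6,189.6])*f+[a.shape[1],0])
E
```

```text
shift [ 0.003 -0.024  0.013] turn [array([ 0.   ,  0.004, -0.01 ])] pos [481.3 163.6 188.3] F [-0.   0.2 -1.6] w 0.337 gf 59.9 t 5.53
(575, 795, 3)
TCP px [169.25620704 290.20712107] [792.16828004 117.29053485]
```

View pics/l2.png

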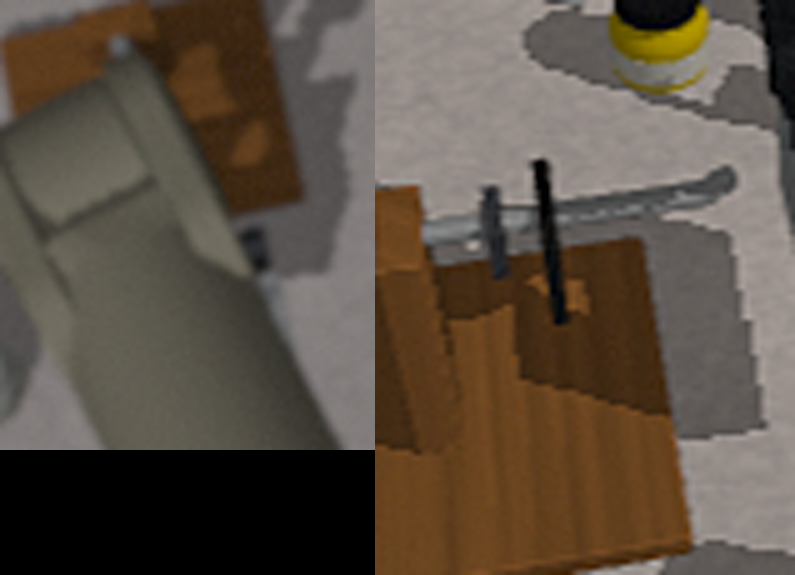

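The arm hides the pan in the top view. In the side view the peg is clear, with its tip at full-picture (239,226). I'll refine the peg line from this.

```bash
python3 - <<'E'
from h import *
import cv2
s=lambda u,v:(170+(u-375)/5-.4,190+v/5-.4)
for p,z in(((432,232),150),((600,209),150),((675,197),150),((722,181),158)):print("side",plane("side",s(*p),z).round(1))
# peg in original top picture: bright pixels across each row
t=cv2.imread("pics/top0.png");hsv=cv2.cvtColor(t,cv2.COLOR_BGR2HSV)
pts=[]
for r in range(150,190):
    row=t[r,183:203].astype(int);sat=row.max(1)-row.min(1);g=(sat<22)&(row.mean(1)>75)
    c=np.flatnonzero(g)+183
    if len(c):
        X=plane("top",(c.mean(),r),150);pts.append(X[:2]);print(r,c.min(),c.max(),X.round(1)[:2],end="; ")
E
```

```text
side [644.1 207.3 150. ]
side [569.8 189.2 150. ]
side [536.2 180.  150. ]
side [514.5 176.  158. ]
150 188 190 [641.9 205.8]; 151 188 190 [638.6 205.7]; 152 188 190 [635.3 205.5]; 153 188 190 [632.  205.4]; 154 189 190 [628.8 203.6]; 158 191 191 [615.8 198.2]; 159 190 192 [612.5 198.1]; 160 190 192 [609.2 197.9]; 161 190 192 [605.9 197.8]; 162 191 191 [602.7 197.7]; 166 191 193 [589.7 193.9]; 167 191 193 [586.4 193.7]; 168 191 194 [583.2 192. ]; 169 191 194 [579.9 191.9]; 170 192 194 [576.7 190.1]; 171 192 195 [573.5 188.4]; 172 192 195 [570.2 188.2]; 173 192 195 [567.  188.1]; 174 193 195 [563.8 186.4]; 175 193 195 [560.5 186.2]; 176 193 195 [557.3 186.1]; 177 193 196 [554.1 184.3]; 178 193 196 [550.9 184.2]; 179 194 196 [547.7 182.5]; 180 194 196 [544.4 182.3]; 181 194 197 [541.2 180.6]; 182 194 197 [538.  180.5]; 183 195 197 [534.8 178.7]; 184 195 197 [531.6 178.6]; 185 195 197 [528.3 178.5]; 186 195 202 [525.4 168.2]; 187 195 202 [522.1 169.5]; 188 190 202 [518.7 178. ]; 189 186 202 [515.3 184.3];
```

Emit:
move_arm(
  motion=[0, 0, 0, 0, 0, 0, -1, 0, 0, 0, 0, 0, 0, -1],
)

```text
clock: 5.8
tool_pos: [482.7, 165.0, 190.6]
orientation: [-0.0, 0.993, 0.119, 0.001]
force: [-1.1, -0.8, -1.7]
grip_width: 0.335
grip_force: 59.9
```

```bash
python3 -c "
from h import *
go([481,166.8,188],14);print(toolyaw())"
```

```text
shift [-0.013 -0.021  0.026] turn [array([ 0.   , -0.003, -0.008])] pos [482.7 165.  190.6] F [-1.1 -0.8 -1.7] w 0.335 gf 59.9 t 5.8
13.635967102693586
```

Emit:
move_arm(
  motion=[0, 0, 0, 0, -0.02, 0.01, -1, 0, 0, 0, 0.1, -0.02, 0.01, -1, 0, 0, 0, 0.2, -0.02, 0.01, -1, 0, 0, 0, 0.3, -0.02, 0.01, -1, 0, 0, 0, 0.36, -0.02, 0.01, -1, 0, 0, 0, 0.36, -0.02, 0.01, -1],
)

```text
clock: 6.3
tool_pos: [518.1, 175.6, 188.0]
orientation: [-0.0, 0.993, 0.119, 0.0]
force: [-0.5, 0.7, -2.0]
grip_width: 0.338
grip_force: 60.0
```

Emit:
move_arm(
  motion=[0, 0, 0, 0.1, 0, 0, -1, 0, 0, 0, 0.2, 0, 0, -1, 0, 0, 0, 0.24, 0, 0, -1, 0, 0, 0, 0.24, 0, 0, -1],
)

```text
clock: 6.63
tool_pos: [540.3, 181.1, 188.1]
orientation: [-0.0, 0.993, 0.119, -0.0]
force: [-0.6, -0.5, -2.2]
grip_width: 0.334
grip_force: 60.0
```

```bash
python3 - <<'E'
from h import *
import cv2
y=np.radians(13.9);x=np.array([np.cos(y),np.sin(y),0]);l=np.array([-np.sin(y),np.cos(y),0])
O=np.array([605.5,197.5,0]);P=ctrl.get_obs()["tool_pos"];print("rack",(P-O)@x,(P-O)@l,P[2]);go(P,14)
im=cv2.cvtColor(ctrl.snapshot("side"),cv2.COLOR_RGB2BGR)
cv2.imwrite("pics/l3.png",cv2.resize(im[165:290,160:290],None,fx=4.6,fy=4.6,interpolation=cv2.INTER_CUBIC))
o=P+[0,0,-114.3]+2.5*x
for a in((0,65,0),(0,65,108),(-47,65,0),(-47,65,60),(0,15,148),(0,-65,108)):
    print(a,((proj("side",o+a[0]*x+a[1]*l+[0,0,a[2]])-[159.6,164.6])*4.6).round())
E
```

```text
rack -67.20286507544891 -0.2575444457807823 188.0523318522038
shift [0. 0. 0.] turn [array([-0.001,  0.   , -0.008])] pos [540.3 181.1 188.1] F [-0.6 -0.5 -2.2] w 0.334 gf 60.0 t 6.63
(0, 65, 0) [333. 494.]
(0, 65, 108) [323. 358.]
(-47, 65, 0) [425. 480.]
(-47, 65, 60) [424. 407.]
(0, 15, 148) [304. 221.]
(0, -65, 108) [289. 163.]
```

View pics/l3.png

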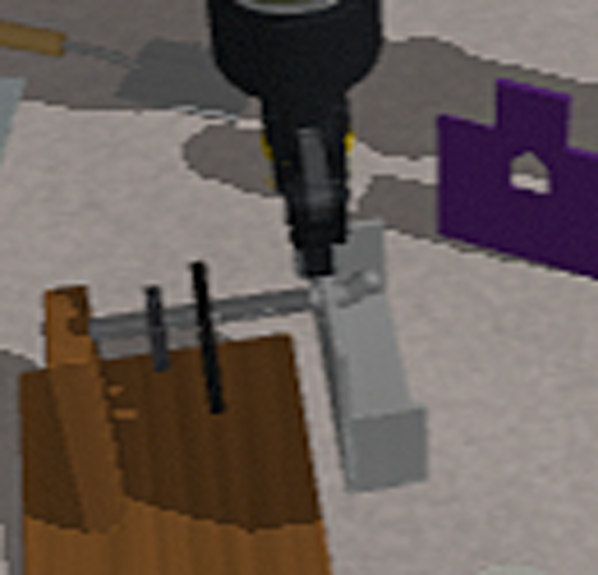

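The pan is through the tip: the peg end at (375,280) stands in front of the wall, which crosses the peg at about (320,290). I'll lower the pan and push it back by feel.

Emit:
move_arm(
  motion=[0, 0, 0, 0, 0, 0.05, -1, 0, 0, 0, 0, 0, 0.1, -1, 0, 0, 0, 0, 0, 0.13, -1, 0, 0, 0, 0, 0, 0.13, -1, 0, 0, 0, 0, 0, 0.13, -1],
)

```text
clock: 7.1
tool_pos: [539.5, 180.8, 175.0]
orientation: [0.0, 0.993, 0.119, -0.0]
force: [0.7, 0.7, -1.8]
grip_width: 0.331
grip_force: 59.9
```

Emit:
move_arm(
  motion=[0, 0, 0, 0.08, 0, 0, -1, 0, 0, 0, 0.16, 0, 0, -1, 0, 0, 0, 0.24, 0, 0, -1, 0, 0, 0, 0.3, 0, 0, -1, 0, 0, 0, 0.33, 0, 0, -1, 0, 0, 0, 0.33, 0, 0, -1],
)

```text
clock: 7.6
tool_pos: [572.7, 189.0, 175.0]
orientation: [-0.0, 0.993, 0.119, -0.0]
force: [-1.2, -0.8, -3.2]
grip_width: 0.334
grip_force: 59.9
```

Emit:
move_arm(
  motion=[0, 0, 0, 0.04, 0, 0, -1, 0, 0, 0, 0.08, 0, 0, -1, 0, 0, 0, 0.08, 0, 0, -1],
)

```text
clock: 7.85
tool_pos: [580.3, 190.7, 175.3]
orientation: [-0.0, 0.993, 0.119, 0.0]
force: [-0.1, -0.3, -2.4]
grip_width: 0.334
grip_force: 59.9
```

Emit:
move_arm(
  motion=[0, 0, 0, 0.04, 0, 0, -1, 0, 0, 0, 0.04, 0, 0, -1, 0, 0, 0, 0.04, 0, 0, -1],
)

```text
clock: 8.1
tool_pos: [583.7, 191.6, 175.3]
orientation: [-0.0, 0.993, 0.119, 0.0]
force: [-0.3, 0.7, -2.6]
grip_width: 0.333
grip_force: 59.9
```

Emit:
move_arm(
  motion=[0, 0, 0, 0.04, 0, 0, -1, 0, 0, 0, 0.05, 0, 0, -1, 0, 0, 0, 0.05, 0, 0, -1],
)

```text
clock: 8.35
tool_pos: [588.8, 192.8, 175.3]
orientation: [-0.0, 0.993, 0.119, 0.0]
force: [-0.9, 0.1, -2.4]
grip_width: 0.337
grip_force: 59.9
```

Emit:
move_arm(
  motion=[0, 0, 0, 0.04, 0, 0, -1, 0, 0, 0, 0.05, 0, 0, -1, 0, 0, 0, 0.05, 0, 0, -1],
)

```text
clock: 8.6
tool_pos: [593.4, 194.0, 175.2]
orientation: [-0.0, 0.993, 0.119, -0.0]
force: [-1.0, -0.4, -2.2]
grip_width: 0.336
grip_force: 60.0
```

Emit:
move_arm(
  motion=[0, 0, 0, 0.04, 0, 0, -1, 0, 0, 0, 0.05, 0, 0, -1, 0, 0, 0, 0.05, 0, 0, -1],
)

```text
clock: 8.85
tool_pos: [596.7, 194.9, 175.1]
orientation: [0.0, 0.993, 0.119, -0.002]
force: [-10.0, -3.4, 2.7]
grip_width: 0.336
grip_force: 60.5
```

Emit:
move_arm(
  motion=[0, 0, 0, -0.04, 0, 0, -1, 0, 0, 0, -0.05, 0, 0.01, -1, 0, 0, 0, -0.05, 0, 0.02, -1, 0, 0, 0, -0.05, 0, 0.02, -1],
)

```text
clock: 9.18
tool_pos: [593.4, 194.0, 173.1]
orientation: [-0.0, 0.993, 0.119, 0.0]
force: [-1.4, 0.6, -2.8]
grip_width: 0.334
grip_force: 60.0
```

Emit:
move_arm(
  motion=[0, 0, 0, 0, 0, 0.01, -1, 0, 0, 0, 0, 0, 0.02, -1, 0, 0, 0, 0, 0, 0.02, -1],
)

```text
clock: 9.43
tool_pos: [593.8, 194.0, 172.3]
orientation: [0.0, 0.993, 0.119, 0.001]
force: [-3.7, -1.3, 4.1]
grip_width: 0.337
grip_force: 60.8
```

Emit:
move_arm(
  motion=[0, 0, 0, 0, 0, -0.005, -1, 0, 0, 0, 0.03, 0, -0.005, -1, 0, 0, 0, 0.05, 0, -0.005, -1, 0, 0, 0, 0.05, 0, -0.005, -1, 0, 0, 0, 0.05, 0, -0.005, -1],
)

```text
clock: 9.85
tool_pos: [596.7, 194.7, 172.1]
orientation: [0.001, 0.993, 0.119, -0.002]
force: [-10.6, -3.6, 8.9]
grip_width: 0.337
grip_force: 61.2
```

Emit:
move_arm(
  motion=[0, 0, 0, 0.005, 0, -0.005, -1, 0, 0, 0, 0.005, 0, -0.005, -1],
)

```text
clock: 10.02
tool_pos: [596.8, 194.7, 172.2]
orientation: [0.001, 0.993, 0.119, -0.002]
force: [-11.8, -5.3, 7.1]
grip_width: 0.338
grip_force: 60.8
```

Emit:
move_arm(
  motion=[0, 0, 0, 0, 0, 0, 0, 0, 0, 0, 0, 0, 0, 0.3, 0, 0, 0, 0, 0, 0, 0.6, 0, 0, 0, 0, 0, 0, 0.6, 0, 0, 0, 0, 0, -0.1, 0.6, 0, 0, 0, 0, 0, -0.4, 1, 0, 0, 0, 0, 0, -0.8, 1, 0, 0, 0, 0, 0, -1, 1, 0, 0, 0, 0, 0, -1, 1],
)

```text
clock: 10.77
tool_pos: [600.6, 196.8, 279.6]
orientation: [-0.001, 0.993, 0.119, 0.005]
force: [0.5, -0.7, 0.3]
grip_width: 0.999
grip_force: 0.0
```

```bash
python3 - <<'E'
from h import *
go([603.5,-235.5,284],-20);print(toolyaw(),ctrl.get_obs()["q"].round(2))
import cv2
im=cv2.cvtColor(ctrl.snapshot("side"),cv2.COLOR_RGB2BGR)
cv2.imwrite("pics/s4.png",im)
E
```

```text
shift [-0.992  4.207 -0.06 ] turn [array([-0.006, -0.012,  0.748])] pos [600.6 196.8 279.6] F [ 0.5 -0.7  0.3] w 0.999 gf 0.0 t 10.77
13.660908103086989 [ 0.06  0.44 -0.63  1.25  0.26  1.52 -1.87]
```

Emit:
move_arm(
  motion=[0, 0, 0, -0.05, 0.2, 0, 1, 0, 0, 0, -0.15, 0.6, 0, 1, 0, 0, 0, -0.25, 1, 0, 1],
)

```text
clock: 11.07
tool_pos: [597.2, 93.0, 271.7]
orientation: [-0.001, 0.993, 0.121, -0.0]
force: [0.7, -0.5, -0.3]
grip_width: 1.004
grip_force: 0.0
```

Emit:
move_arm(
  motion=[0, 0, 0, -0.08, 0.33, 0, 1, 0, 0, 0, -0.16, 0.66, 0, 1, 0, 0, 0, -0.25, 1, 0, 1],
)

```text
clock: 11.32
tool_pos: [596.8, -12.5, 271.9]
orientation: [-0.0, 0.993, 0.119, -0.0]
force: [0.9, -0.8, -0.1]
grip_width: 0.999
grip_force: 0.0
```

Emit:
move_arm(
  motion=[0, 0, 0, -0.08, 0.33, 0, 1, 0, 0, 0, -0.16, 0.66, 0, 1, 0, 0, 0, -0.25, 1, 0, 1],
)

```text
clock: 11.57
tool_pos: [596.1, -115.4, 271.9]
orientation: [-0.0, 0.993, 0.119, -0.0]
force: [0.8, 0.1, -0.0]
grip_width: 0.998
grip_force: 0.0
```

Emit:
move_arm(
  motion=[0, 0, 0.15, -0.08, 0.33, 0, 1, 0, 0, 0.3, -0.16, 0.66, 0, 1, 0, 0, 0.45, -0.25, 1, 0.3, 1, 0, 0, 0.6, -0.25, 1, 0.6, 1, 0, 0, 0.75, -0.25, 1, 0.8, 1, 0, 0, 0.75, -0.25, 1, 0.9, 1, 0, 0, 0.75, -0.25, 1, 0.9, 1],
)

```text
clock: 12.15
tool_pos: [594.4, -216.3, 179.2]
orientation: [-0.001, 0.985, -0.172, -0.003]
force: [-0.4, 0.5, -0.2]
grip_width: 1.002
grip_force: 0.0
```

```bash
python3 - <<'E'
from h import *
go([608,-238.7,170],-20);print(toolyaw())
import cv2
im={n:cv2.cvtColor(ctrl.snapshot(n),cv2.COLOR_RGB2BGR) for n in("top","side")}
f=5
a=cv2.resize(im["side"][95:185,195:275],None,fx=f,fy=f,interpolation=cv2.INTER_CUBIC);b=cv2.resize(im["side"][205:300,160:238],None,fx=f,fy=f,interpolation=cv2.INTER_CUBIC)
h=max(a.shape[0],b.shape[0]);Pd=lambda x:np.pad(x,((0,h-x.shape[0]),(0,0),(0,0)))
cv2.imwrite("pics/m1.png",np.hstack([Pd(a),Pd(b)]));cv2.imwrite("pics/topm.png",im["top"])
o=np.array([610.5,-239.5,0]);y=np.radians(-20);x=np.array([np.cos(y),np.sin(y),0]);l=np.array([-np.sin(y),np.cos(y),0])
P=ctrl.get_obs()["tool_pos"]
pr=lambda X:((proj("side",X)-[194.6,94.6])*f).round()
print("tcp",pr(P))
for n,q in(("nearfinger",P+50*l),("nearbot",o+58.5*l),("neartop",o+58.5*l+[0,0,101.5]),("frontnear60",o-42*x+58.5*l+[0,0,60]),("frontnearbot",o-42*x+58.5*l),("tabneartop",o+22*l+[0,0,141.5]),("tabfartop",o-22*l+[0,0,141.5]),("fartop",o-58.5*l+[0,0,101.5])):print(n,pr(q))
E
```

```text
shift [0.205 0.164 0.09 ] turn [array([-0.   ,  0.007,  0.003])] pos [ 594.4 -216.3  179.2] F [-0.4  0.5 -0.2] w 1.002 gf 0.0 t 12.15
-19.855565612347668
tcp [144. 129.]
nearfinger [105. 173.]
nearbot [103. 394.]
neartop [ 91. 269.]
frontnear60 [156. 338.]
frontnearbot [161. 410.]
tabneartop [114. 183.]
tabfartop [146. 146.]
fartop [175. 169.]
```

View pics/m1.png

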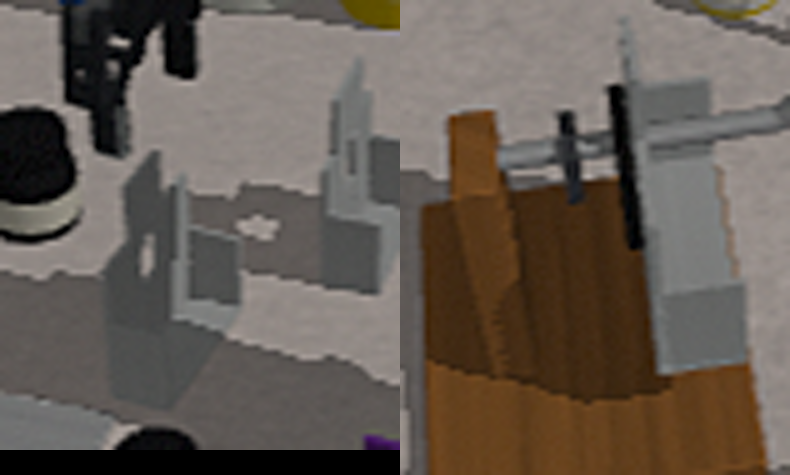

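The large pan hangs against the pad. The medium pan's tab top runs from (125,185) to (160,152) in the crop. That puts the tab about 5 mm nearer the robot than I had predicted, partly offset by the fingertips also showing about 2.5 mm off.

Emit:
move_arm(
  motion=[0, 0, 0, 0.1, 0.09, 0, 1, 0, 0, 0, 0.165, 0.145, 0.05, 1, 0, 0, 0, 0.165, 0.145, 0.1, 1, 0, 0, 0, 0.165, 0.145, 0.4, 1, 0, 0, 0, 0.165, 0.145, 0.65, 1, 0, 0, 0, 0.165, 0.145, 0.71, 1, 0, 0, 0, 0.165, 0.145, 0.71, 1],
)

```text
clock: 12.83
tool_pos: [605.1, -235.6, 109.2]
orientation: [-0.001, 0.985, -0.174, -0.002]
force: [-0.6, 0.2, -0.4]
grip_width: 0.998
grip_force: 0.0
```

```bash
python3 -c "
from h import *
go([605,-235.5,107.8],-20)"
```

```text
shift [-0.001 -0.     0.014] turn [array([-0.   ,  0.006, -0.001])] pos [ 605.1 -235.6  109.2] F [-0.6  0.2 -0.4] w 0.998 gf 0.0 t 12.83
```

Emit:
move_arm(
  motion=[0, 0, 0, 0, 0, 0.012, 0.3, 0, 0, 0, 0, 0, 0.012, 0.15, 0, 0, 0, 0, 0, 0.012, -1, 0, 0, 0, 0, 0, 0.012, -1, 0, 0, 0, 0, 0, 0.012, -1, 0, 0, 0, 0, 0, 0.012, -1, 0, 0, 0, 0, 0, 0.012, -1, 0, 0, 0, 0, 0, 0.012, -1],
  newtons=60,
)

```text
clock: 13.5
tool_pos: [607.5, -237.0, 112.1]
orientation: [0.0, 0.985, -0.175, 0.002]
force: [-0.9, -1.1, 5.8]
grip_width: 0.494
grip_force: 60.9
```

```bash
python3 -c "
from h import *
go([605,-235.5,107.8],-20)"
```

```text
shift [-0.029 -0.005  0.043] turn [array([ 0.   , -0.004, -0.003])] pos [ 607.5 -237.   112.1] F [-0.9 -1.1  5.8] w 0.494 gf 60.9 t 13.5
```

Emit:
move_arm(
  motion=[0, 0, 0, 0, 0, -0.05, -1, 0, 0, 0, 0, 0, -0.15, -1, 0, 0, 0, 0, 0, -0.35, -1, 0, 0, 0, 0, 0, -0.6, -1, 0, 0, 0, 0, 0, -0.85, -1, 0, 0, 0, 0, 0, -1, -1],
)

```text
clock: 14.0
tool_pos: [607.3, -236.3, 214.0]
orientation: [0.0, 0.985, -0.174, 0.002]
force: [-0.5, -0.8, -1.6]
grip_width: 0.497
grip_force: 61.1
```

Emit:
move_arm(
  motion=[0, 0, -0.15, 0, 0, -0.3, -1, 0, 0, -0.3, 0, 0, -0.6, -1, 0, 0, -0.45, 0, 0, -0.7, -1, 0, 0, -0.6, 0, 0, -0.7, -1, 0, 0, -0.755, 0, 0, -0.7, -1, 0, 0, -0.755, 0, 0, -0.7, -1, 0, 0, -0.755, 0, 0, -0.7, -1],
)

```text
clock: 14.58
tool_pos: [606.3, -236.2, 280.5]
orientation: [-0.0, 0.993, 0.119, 0.0]
force: [0.4, 0.0, -0.8]
grip_width: 0.496
grip_force: 61.1
```

```bash
python3 -c "
from h import *
go([474.5,165,280],14);print(toolyaw())"
```

```text
shift [-0.332 -4.21   0.006] turn [array([-0.   , -0.   , -0.007])] pos [ 606.3 -236.2  280.5] F [ 0.4  0.  -0.8] w 0.496 gf 61.1 t 14.58
13.669404071199411
```

Emit:
move_arm(
  motion=[0, 0, 0, -0.02, -0.15, 0, -1, 0, 0, 0, -0.05, -0.45, 0, -1, 0, 0, 0, -0.06, -0.75, 0, -1, 0, 0, 0, -0.08, -1, 0, -1],
)

```text
clock: 14.92
tool_pos: [574.1, -139.0, 280.1]
orientation: [-0.001, 0.993, 0.119, -0.0]
force: [1.0, -0.2, -1.6]
grip_width: 0.494
grip_force: 61.2
```

Emit:
move_arm(
  motion=[0, 0, 0, -0.03, -0.33, 0, -1, 0, 0, 0, -0.06, -0.66, 0, -1, 0, 0, 0, -0.08, -1, 0, -1],
)

```text
clock: 15.17
tool_pos: [542.0, -44.9, 280.2]
orientation: [0.0, 0.993, 0.118, -0.0]
force: [0.1, 0.6, -1.1]
grip_width: 0.502
grip_force: 61.2
```

Emit:
move_arm(
  motion=[0, 0, 0, -0.03, -0.33, 0, -1, 0, 0, 0, -0.06, -0.66, 0, -1, 0, 0, 0, -0.08, -1, 0, -1],
)

```text
clock: 15.42
tool_pos: [510.1, 50.4, 280.3]
orientation: [0.0, 0.993, 0.118, -0.0]
force: [1.3, -0.8, -1.1]
grip_width: 0.499
grip_force: 61.2
```

Emit:
move_arm(
  motion=[0, 0, 0, -0.03, -0.33, 0, -1, 0, 0, 0, -0.06, -0.66, 0, -1, 0, 0, 0, -0.08, -0.9, 0, -1, 0, 0, 0, -0.08, -1, 0, -1],
)

```text
clock: 15.75
tool_pos: [477.3, 148.8, 280.8]
orientation: [-0.0, 0.993, 0.122, 0.0]
force: [0.3, -0.5, -1.9]
grip_width: 0.496
grip_force: 61.2
```

Emit:
move_arm(
  motion=[0, 0, 0, 0, -0.15, 0, -1, 0, 0, 0, -0.01, -0.21, 0.1, -1, 0, 0, 0, -0.01, -0.21, 0.35, -1, 0, 0, 0, -0.01, -0.21, 0.65, -1, 0, 0, 0, -0.01, -0.21, 0.85, -1, 0, 0, 0, -0.01, -0.21, 0.885, -1, 0, 0, 0, -0.01, -0.21, 0.885, -1, 0, 0, 0, -0.01, -0.21, 0.885, -1],
)

```text
clock: 16.42
tool_pos: [473.9, 164.2, 192.4]
orientation: [-0.0, 0.993, 0.12, 0.0]
force: [0.3, 0.1, -0.8]
grip_width: 0.495
grip_force: 61.2
```

```bash
cat >> h.py <<'E'
_y=np.radians(13.9);rx=np.array([np.cos(_y),np.sin(_y),0]);rl=np.array([-np.sin(_y),np.cos(_y),0]);RO=np.array([605.5,197.5,0])
def rack():
    P=ctrl.get_obs()["tool_pos"];print("rack",((P-RO)@rx).round(1),((P-RO)@rl).round(1),P[2].round(1));return P
E
python3 -c "
from h import *
P=rack();go(P,14)"
```

```text
rack -135.7 -0.7 192.4
shift [0. 0. 0.] turn [array([-0.   , -0.001, -0.005])] pos [473.9 164.2 192.4] F [ 0.3  0.1 -0.8] w 0.495 gf 61.2 t 16.42
```

Emit:
move_arm(
  motion=[0, 0, 0, 0.1, 0, 0, -1, 0, 0, 0, 0.2, 0, 0, -1, 0, 0, 0, 0.3, 0, 0, -1, 0, 0, 0, 0.38, 0, 0, -1, 0, 0, 0, 0.38, 0, 0, -1],
)

```text
clock: 16.83
tool_pos: [512.5, 173.9, 192.1]
orientation: [-0.001, 0.993, 0.12, 0.001]
force: [-0.2, 0.1, -1.7]
grip_width: 0.496
grip_force: 61.3
```

Emit:
move_arm(
  motion=[0, 0, 0, 0.1, 0, 0, -1, 0, 0, 0, 0.2, 0, 0, -1, 0, 0, 0, 0.28, 0, 0, -1, 0, 0, 0, 0.3, 0, 0, -1, 0, 0, 0, 0.3, 0, 0, -1],
)

```text
clock: 17.25
tool_pos: [539.7, 180.9, 191.5]
orientation: [-0.0, 0.993, 0.121, -0.0]
force: [0.6, 0.5, -1.7]
grip_width: 0.499
grip_force: 61.3
```

Emit:
move_arm(
  motion=[0, 0, 0, 0, 0, 0.06, -1, 0, 0, 0, 0, 0, 0.1, -1, 0, 0, 0, 0, 0, 0.11, -1, 0, 0, 0, 0, 0, 0.11, -1],
)

```text
clock: 17.58
tool_pos: [538.8, 180.5, 180.0]
orientation: [0.0, 0.993, 0.121, -0.001]
force: [0.7, 0.0, -1.0]
grip_width: 0.498
grip_force: 61.3
```

```bash
python3 - <<'E'
from h import *
import cv2
P=rack();go(P,14)
im=cv2.cvtColor(ctrl.snapshot("side"),cv2.COLOR_RGB2BGR)
cv2.imwrite("pics/m2.png",cv2.resize(im[190:300,160:270],None,fx=5,fy=5,interpolation=cv2.INTER_CUBIC))
E
```

```text
rack -68.8 -0.5 180.0
shift [0. 0. 0.] turn [array([ 0.   ,  0.002, -0.003])] pos [538.8 180.5 180. ] F [ 0.7  0.  -1. ] w 0.498 gf 61.3 t 17.58
```

View pics/m2.png

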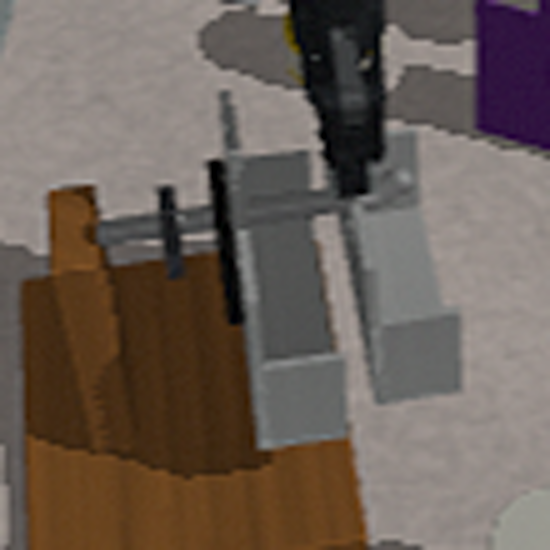

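The medium pan is on the peg with the tip at (400,185) in front of its wall, and the large pan hangs at the pad. That was my last picture, so I'll go by numbers and touch from here.

Emit:
move_arm(
  motion=[0, 0, 0, 0, 0, 0.01, -1, 0, 0, 0, 0, 0, 0.02, -1, 0, 0, 0, 0, 0, 0.02, -1],
)

```text
clock: 17.88
tool_pos: [539.4, 180.7, 178.6]
orientation: [0.0, 0.993, 0.121, 0.0]
force: [-0.4, 0.9, -1.7]
grip_width: 0.499
grip_force: 61.3
```

Emit:
move_arm(
  motion=[0, 0, 0, 0, 0, 0.01, -1, 0, 0, 0, 0, 0, 0.01, -1, 0, 0, 0, 0, 0, 0.01, -1],
)

```text
clock: 18.13
tool_pos: [539.4, 180.8, 177.6]
orientation: [-0.0, 0.993, 0.121, -0.0]
force: [-0.3, -0.7, -1.6]
grip_width: 0.498
grip_force: 61.3
```

Emit:
move_arm(
  motion=[0, 0, 0, 0, 0, 0.01, -1, 0, 0, 0, 0, 0, 0.01, -1, 0, 0, 0, 0, 0, 0.01, -1],
)

```text
clock: 18.38
tool_pos: [539.5, 180.8, 176.7]
orientation: [-0.0, 0.993, 0.121, 0.0]
force: [0.2, -0.8, -1.4]
grip_width: 0.497
grip_force: 61.4
```

Emit:
move_arm(
  motion=[0, 0, 0, 0, 0, 0.01, -1, 0, 0, 0, 0, 0, 0.01, -1, 0, 0, 0, 0, 0, 0.01, -1],
)

```text
clock: 18.63
tool_pos: [539.8, 180.7, 176.2]
orientation: [0.0, 0.993, 0.121, 0.0]
force: [-1.7, -2.0, 4.4]
grip_width: 0.498
grip_force: 61.9
```

Emit:
move_arm(
  motion=[0, 0, 0, 0, 0.003, -0.01, -1, 0, 0, 0, 0.06, 0.003, -0.01, -1, 0, 0, 0, 0.12, 0.003, -0.01, -1, 0, 0, 0, 0.18, 0.003, -0.01, -1, 0, 0, 0, 0.22, 0.003, -0.01, -1, 0, 0, 0, 0.22, 0.003, -0.01, -1],
)

```text
clock: 19.13
tool_pos: [561.7, 186.1, 176.4]
orientation: [-0.0, 0.993, 0.121, 0.0]
force: [0.7, -0.1, 0.0]
grip_width: 0.498
grip_force: 61.4
```

Emit:
move_arm(
  motion=[0, 0, 0, 0.04, 0, 0, -1, 0, 0, 0, 0.08, 0, 0, -1, 0, 0, 0, 0.12, 0, 0, -1, 0, 0, 0, 0.12, 0, 0, -1],
)

```text
clock: 19.47
tool_pos: [573.3, 189.0, 176.6]
orientation: [-0.0, 0.993, 0.121, 0.0]
force: [-0.7, 0.6, -1.6]
grip_width: 0.495
grip_force: 61.3
```

```bash
python3 -c "
from h import *
P=rack();go(P,14)"
```

```text
rack -33.3 -0.5 176.6
shift [0. 0. 0.] turn [array([-0.001, -0.001, -0.003])] pos [573.3 189.  176.6] F [-0.7  0.6 -1.6] w 0.495 gf 61.3 t 19.47
```

Smooth. Next comes contact, expected around rack x = -17.

Emit:
move_arm(
  motion=[0, 0, 0, 0.04, 0, 0, -1, 0, 0, 0, 0.08, 0, 0, -1, 0, 0, 0, 0.08, 0, 0, -1, 0, 0, 0, 0.08, 0, 0, -1],
)

```text
clock: 19.8
tool_pos: [580.6, 190.7, 176.7]
orientation: [-0.0, 0.993, 0.121, 0.0]
force: [0.9, 0.7, -1.6]
grip_width: 0.501
grip_force: 61.3
```

Emit:
move_arm(
  motion=[0, 0, 0, 0.04, 0, 0, -1, 0, 0, 0, 0.04, 0, 0, -1, 0, 0, 0, 0.04, 0, 0, -1],
)

```text
clock: 20.05
tool_pos: [584.4, 191.6, 176.7]
orientation: [-0.0, 0.993, 0.121, 0.0]
force: [-0.5, 1.1, -1.0]
grip_width: 0.498
grip_force: 61.3
```

Emit:
move_arm(
  motion=[0, 0, 0, 0.04, 0, 0, -1, 0, 0, 0, 0.04, 0, 0, -1, 0, 0, 0, 0.04, 0, 0, -1],
)

```text
clock: 20.3
tool_pos: [587.6, 192.5, 176.5]
orientation: [0.0, 0.993, 0.121, -0.001]
force: [-4.1, 0.2, 1.4]
grip_width: 0.503
grip_force: 61.6
```

Emit:
move_arm(
  motion=[0, 0, 0, 0.02, 0, 0, -1, 0, 0, 0, 0.03, 0, 0, -1, 0, 0, 0, 0.03, 0, 0, -1],
)

```text
clock: 20.55
tool_pos: [589.1, 192.9, 176.5]
orientation: [0.001, 0.993, 0.121, -0.002]
force: [-11.1, -3.2, 6.0]
grip_width: 0.498
grip_force: 62.1
```

Emit:
move_arm(
  motion=[0, 0, 0, 0.005, 0, 0, -1, 0, 0, 0, 0.005, 0, 0, -1],
)

```text
clock: 20.72
tool_pos: [589.2, 193.0, 176.5]
orientation: [0.001, 0.993, 0.121, -0.002]
force: [-13.5, -2.6, 6.3]
grip_width: 0.5
grip_force: 62.2
```

Emit:
move_arm(
  motion=[0, 0, 0, 0, 0, 0, 0.2, 0, 0, 0, 0, 0, 0, 0.5, 0, 0, 0, 0, 0, 0, 0.8, 0, 0, 0, 0, 0, 0, 0.8, 0, 0, 0, 0, 0, -0.1, 0.8, 0, 0, 0, 0, 0, -0.4, 1, 0, 0, 0, 0, 0, -0.8, 1, 0, 0, 0, 0, 0, -1, 1, 0, 0, 0, 0, 0, -1, 1],
)

```text
clock: 21.47
tool_pos: [593.3, 194.7, 283.7]
orientation: [-0.001, 0.993, 0.121, 0.005]
force: [0.1, 0.2, 0.9]
grip_width: 1.003
grip_force: 0.0
```

```bash
python3 - <<'E'
from h import *
import cv2
go([482.5,-358.5,276],-13);print(toolyaw(),ctrl.get_obs()["q"].round(2))
im=cv2.cvtColor(ctrl.snapshot("side"),cv2.COLOR_RGB2BGR);cv2.imwrite("pics/s5.png",im)
# small pan: cleaner bounds in side image: its grey, low saturation; near-rear bottom etc.
T=cv2.imread("pics/topm.png")
E
```

```text
shift [-2.403  5.105  0.047] turn [array([-0.005, -0.012,  0.597])] pos [593.3 194.7 283.7] F [0.1 0.2 0.9] w 1.003 gf 0.0 t 21.47
13.87989015103419 [ 0.1   0.44 -0.69  1.26  0.28  1.52 -1.88]
```

```bash
python3 - <<'E'
from h import *
for o in([485,-359,0],[488,-363,0]):
  o=np.array(o);y=np.radians(-13);x=np.array([np.cos(y),np.sin(y),0]);l=np.array([-np.sin(y),np.cos(y),0])
  for n,a in(("nearbot",(0,52,0)),("frontnearbot",(-42,52,0)),("frontnear60",(-42,52,60)),("neartop",(0,52,95)),("fartop",(0,-52,95)),("tabneartop",(0,29,135)),("tabfartop",(0,-29,135)),("farfront60",(-42,-52,60))):
    X=o+a[0]*x+a[1]*l+[0,0,a[2]]
    print(n,"m1",((proj("side",X)-[194.6,94.6])*5).round(),"cs",((proj("side",X)-[204.6,99.6])*6.6).round(),"ct",((proj("top",X)-[281.6,154.6])*6.6).round())
E
```

```text
nearbot m1 [319. 284.] cs [355. 341.] ct [377. 329.]
frontnearbot m1 [378. 294.] cs [433. 355.] ct [359. 405.]
frontnear60 m1 [380. 223.] cs [435. 261.] ct [382. 394.]
neartop m1 [319. 169.] cs [355. 190.] ct [415. 307.]
fartop m1 [361.  87.] cs [410.  82.] ct [617. 359.]
tabneartop m1 [329.  99.] cs [368.  97.] ct [479. 308.]
tabfartop m1 [353.  53.] cs [400.  37.] ct [595. 338.]
farfront60 m1 [418. 139.] cs [485. 150.] ct [581. 445.]
nearbot m1 [315. 280.] cs [350. 336.] ct [384. 323.]
frontnearbot m1 [374. 290.] cs [427. 350.] ct [367. 399.]
frontnear60 m1 [375. 219.] cs [429. 256.] ct [390. 389.]
neartop m1 [315. 165.] cs [350. 185.] ct [423. 301.]
fartop m1 [357.  84.] cs [405.  77.] ct [625. 353.]
tabneartop m1 [325.  95.] cs [363.  93.] ct [487. 303.]
tabfartop m1 [348.  50.] cs [394.  33.] ct [603. 332.]
farfront60 m1 [414. 135.] cs [480. 146.] ct [588. 439.]
```

Emit:
move_arm(
  motion=[0, 0, 0, -0.1, 0.2, 0, 1, 0, 0, 0, -0.28, 0.6, 0, 1, 0, 0, 0, -0.48, 1, 0, 1],
)

```text
clock: 21.77
tool_pos: [569.2, 90.2, 275.8]
orientation: [-0.001, 0.992, 0.123, -0.001]
force: [1.0, -1.7, 0.6]
grip_width: 0.999
grip_force: 0.0
```

Emit:
move_arm(
  motion=[0, 0, 0, -0.16, 0.33, 0, 1, 0, 0, 0, -0.32, 0.66, 0, 1, 0, 0, 0, -0.48, 1, 0, 1],
)

```text
clock: 22.02
tool_pos: [546.4, -20.4, 276.2]
orientation: [-0.0, 0.993, 0.121, -0.0]
force: [-0.1, 0.1, 1.2]
grip_width: 0.997
grip_force: 0.0
```

Emit:
move_arm(
  motion=[0, 0, 0, -0.16, 0.33, 0, 1, 0, 0, 0, -0.32, 0.66, 0, 1, 0, 0, 0, -0.48, 1, 0, 1],
)

```text
clock: 22.27
tool_pos: [523.8, -128.9, 276.4]
orientation: [-0.0, 0.993, 0.121, -0.0]
force: [0.8, -0.3, 0.4]
grip_width: 1.0
grip_force: 0.0
```

Emit:
move_arm(
  motion=[0, 0, 0, -0.16, 0.33, 0, 1, 0, 0, 0, -0.32, 0.66, 0, 1, 0, 0, 0, -0.48, 1, 0, 1],
)

```text
clock: 22.52
tool_pos: [501.2, -237.5, 276.4]
orientation: [-0.0, 0.993, 0.121, -0.0]
force: [0.7, -0.8, 0.0]
grip_width: 0.998
grip_force: 0.0
```

Emit:
move_arm(
  motion=[0, 0, 0.15, -0.16, 0.33, 0, 1, 0, 0, 0.3, -0.32, 0.66, 0, 1, 0, 0, 0.45, -0.48, 1, 0.3, 1, 0, 0, 0.6, -0.48, 1, 0.6, 1, 0, 0, 0.6, -0.48, 1, 0.8, 1, 0, 0, 0.6, -0.48, 1, 1, 1, 0, 0, 0.6, -0.48, 1, 1, 1, 0, 0, 0.6, -0.48, 1, 1, 1],
)

```text
clock: 23.18
tool_pos: [478.8, -344.0, 175.7]
orientation: [-0.001, 0.993, -0.114, -0.001]
force: [0.6, 0.2, 0.4]
grip_width: 0.996
grip_force: 0.0
```

```bash
python3 -c "
from h import *
go([482.6,-358,102],-13)"
```

```text
shift [0.07  0.128 0.736] turn [array([-0.002,  0.003, -0.002])] pos [ 478.8 -344.   175.7] F [0.6 0.2 0.4] w 0.996 gf 0.0 t 23.18
```

Emit:
move_arm(
  motion=[0, 0, 0, 0.07, 0.1, 0, 1, 0, 0, 0, 0.07, 0.128, 0.03, 1, 0, 0, 0, 0.07, 0.128, 0.1, 1, 0, 0, 0, 0.07, 0.128, 0.4, 1, 0, 0, 0, 0.07, 0.128, 0.65, 1, 0, 0, 0, 0.07, 0.128, 0.72, 1, 0, 0, 0, 0.07, 0.128, 0.72, 1],
)

```text
clock: 23.77
tool_pos: [482.1, -357.4, 102.6]
orientation: [-0.001, 0.993, -0.114, -0.002]
force: [0.4, -0.0, 0.5]
grip_width: 0.999
grip_force: 0.0
```

```bash
python3 -c "
from h import *
go([482.6,-358,103],-13)"
```

```text
shift [ 0.006  0.004 -0.004] turn [array([-0.002,  0.005, -0.002])] pos [ 482.1 -357.4  102.6] F [ 0.4 -0.   0.5] w 0.999 gf 0.0 t 23.77
```

Emit:
move_arm(
  motion=[0, 0, 0, 0, 0, 0, 0.6, 0, 0, 0, 0, 0, 0, 0.45, 0, 0, 0, 0, 0, 0, -1, 0, 0, 0, 0, 0, 0, -1, 0, 0, 0, 0, 0, 0, -1, 0, 0, 0, 0, 0, 0, -1, 0, 0, 0, 0, 0, 0, -1, 0, 0, 0, 0, 0, 0, -1],
  newtons=60,
)

```text
clock: 24.43
tool_pos: [485.1, -358.9, 107.1]
orientation: [0.001, 0.993, -0.114, 0.002]
force: [0.1, 0.8, 5.6]
grip_width: 0.659
grip_force: 63.7
```

```bash
python3 -c "
from h import *
go([482.6,-358,103],-13)"
```

```text
shift [-0.026 -0.004  0.041] turn [array([ 0.002, -0.005, -0.002])] pos [ 485.1 -358.9  107.1] F [0.1 0.8 5.6] w 0.659 gf 63.7 t 24.43
```

Emit:
move_arm(
  motion=[0, 0, 0, 0, 0, -0.05, -1, 0, 0, 0, 0, 0, -0.15, -1, 0, 0, 0, 0, 0, -0.35, -1, 0, 0, 0, 0, 0, -0.6, -1, 0, 0, 0, 0, 0, -0.85, -1, 0, 0, 0, 0, 0, -1, -1],
)

```text
clock: 24.93
tool_pos: [484.2, -359.1, 208.6]
orientation: [0.001, 0.993, -0.114, 0.002]
force: [0.1, -1.1, -0.9]
grip_width: 0.661
grip_force: 64.0
```

Emit:
move_arm(
  motion=[0, 0, -0.15, 0, 0, -0.3, -1, 0, 0, -0.3, 0, 0, -0.6, -1, 0, 0, -0.45, 0, 0, -0.7, -1, 0, 0, -0.6, 0, 0, -0.7, -1, 0, 0, -0.6, 0, 0, -0.7, -1, 0, 0, -0.6, 0, 0, -0.7, -1],
)

```text
clock: 25.43
tool_pos: [483.2, -358.6, 275.0]
orientation: [-0.0, 0.993, 0.119, -0.0]
force: [-0.6, -0.5, -0.9]
grip_width: 0.658
grip_force: 64.1
```

```bash
python3 -c "
from h import *
go([474.5,165,276],13.8);print(toolyaw())"
```

```text
shift [ 1.152 -5.109 -0.01 ] turn [array([-0.   , -0.   , -0.003])] pos [ 483.2 -358.6  275. ] F [-0.6 -0.5 -0.9] w 0.658 gf 64.1 t 25.43
13.658613508662452
```

Emit:
move_arm(
  motion=[0, 0, 0, 0.04, -0.15, 0, -1, 0, 0, 0, 0.1, -0.45, 0, -1, 0, 0, 0, 0.17, -0.75, 0, -1, 0, 0, 0, 0.23, -1, 0, -1],
)

```text
clock: 25.77
tool_pos: [481.3, -253.8, 274.0]
orientation: [-0.001, 0.993, 0.119, -0.0]
force: [0.3, 0.8, -1.0]
grip_width: 0.659
grip_force: 64.1
```

Emit:
move_arm(
  motion=[0, 0, 0, 0.08, -0.33, 0, -1, 0, 0, 0, 0.16, -0.66, 0, -1, 0, 0, 0, 0.23, -1, 0, -1],
)

```text
clock: 26.02
tool_pos: [479.4, -152.0, 274.1]
orientation: [-0.0, 0.993, 0.118, -0.001]
force: [0.6, 0.9, 0.0]
grip_width: 0.66
grip_force: 64.1
```

Emit:
move_arm(
  motion=[0, 0, 0, 0.08, -0.33, 0, -1, 0, 0, 0, 0.16, -0.66, 0, -1, 0, 0, 0, 0.23, -1, 0, -1],
)

```text
clock: 26.27
tool_pos: [477.7, -49.3, 274.3]
orientation: [-0.0, 0.993, 0.118, -0.0]
force: [0.7, 0.0, -0.9]
grip_width: 0.656
grip_force: 64.1
```

Emit:
move_arm(
  motion=[0, 0, 0, 0.08, -0.33, 0, -1, 0, 0, 0, 0.16, -0.66, 0, -1, 0, 0, 0, 0.23, -1, 0, -1],
)

```text
clock: 26.52
tool_pos: [476.1, 53.1, 274.4]
orientation: [0.0, 0.993, 0.118, -0.0]
force: [0.9, -0.4, -1.1]
grip_width: 0.657
grip_force: 64.1
```

Emit:
move_arm(
  motion=[0, 0, 0, 0.08, -0.33, 0, -1, 0, 0, 0, 0.16, -0.66, 0, -1, 0, 0, 0, 0.23, -0.9, 0, -1, 0, 0, 0, 0.23, -1, 0, -1, 0, 0, 0, 0.23, -1, 0, -1],
)

```text
clock: 26.93
tool_pos: [473.8, 157.4, 274.4]
orientation: [-0.001, 0.993, 0.122, -0.001]
force: [-0.2, -0.4, -1.2]
grip_width: 0.661
grip_force: 64.2
```

```bash
python3 -c "
from h import *
rack();go(RO-rx*135-rl*.5+[0,0,193],13.7)"
```

```text
rack -137.5 -7.3 274.4
shift [ 0.026 -0.067  0.814] turn [array([-0.002,  0.001,  0.007])] pos [473.8 157.4 274.4] F [-0.2 -0.4 -1.2] w 0.661 gf 64.2 t 26.93
```

Emit:
move_arm(
  motion=[0, 0, 0, 0.01, -0.08, 0.1, -1, 0, 0, 0, 0.01, -0.08, 0.35, -1, 0, 0, 0, 0.01, -0.08, 0.65, -1, 0, 0, 0, 0.01, -0.08, 0.8, -1, 0, 0, 0, 0.01, -0.08, 0.81, -1, 0, 0, 0, 0.01, -0.08, 0.81, -1, 0, 0, 0, 0.01, -0.08, 0.81, -1, 0, 0, 0, 0.01, -0.08, 0.81, -1],
)

```text
clock: 27.6
tool_pos: [475.1, 162.3, 195.0]
orientation: [-0.0, 0.993, 0.12, 0.001]
force: [0.8, -0.4, -0.8]
grip_width: 0.66
grip_force: 64.2
```

```bash
python3 -c "
from h import *
rack();go(RO-rx*135-rl*.5+[0,0,193],13.7)"
```

```text
rack -135.0 -2.9 195.0
shift [ 0.    -0.024  0.02 ] turn [array([ 0.   , -0.003,  0.002])] pos [475.1 162.3 195. ] F [ 0.8 -0.4 -0.8] w 0.66 gf 64.2 t 27.6
```

Emit:
move_arm(
  motion=[0, 0, 0, 0, -0.024, 0.015, -1, 0, 0, 0, 0.1, -0.024, 0.015, -1, 0, 0, 0, 0.1, -0.024, 0.015, -1],
)

```text
clock: 27.85
tool_pos: [484.7, 167.5, 192.9]
orientation: [-0.0, 0.993, 0.121, 0.001]
force: [0.3, -0.4, -1.9]
grip_width: 0.657
grip_force: 64.3
```

```bash
python3 -c "
from h import *
rack();go(RO-rx*67-rl*.5+[0,0,193],13.7)"
```

```text
rack -124.5 -0.1 192.9
shift [0.575 0.003 0.   ] turn [array([-0.   , -0.003,  0.003])] pos [484.7 167.5 192.9] F [ 0.3 -0.4 -1.9] w 0.657 gf 64.3 t 27.85
```

Emit:
move_arm(
  motion=[0, 0, 0, 0.1, 0.003, 0, -1, 0, 0, 0, 0.2, 0.003, 0, -1, 0, 0, 0, 0.3, 0.003, 0, -1, 0, 0, 0, 0.4, 0.003, 0, -1, 0, 0, 0, 0.5, 0.003, 0, -1, 0, 0, 0, 0.55, 0.003, 0, -1, 0, 0, 0, 0.55, 0.003, 0, -1, 0, 0, 0, 0.55, 0.003, 0, -1],
)

```text
clock: 28.52
tool_pos: [536.8, 180.3, 191.9]
orientation: [-0.0, 0.993, 0.121, -0.0]
force: [-0.3, 0.9, -1.0]
grip_width: 0.659
grip_force: 64.3
```

Emit:
move_arm(
  motion=[0, 0, 0, 0, 0, 0.06, -1, 0, 0, 0, 0, 0, 0.1, -1, 0, 0, 0, 0, 0, 0.125, -1, 0, 0, 0, 0, 0, 0.125, -1, 0, 0, 0, 0, 0, 0.125, -1],
)

```text
clock: 28.93
tool_pos: [536.5, 179.8, 179.4]
orientation: [0.0, 0.993, 0.121, -0.0]
force: [0.4, 0.2, -1.5]
grip_width: 0.658
grip_force: 64.3
```

```bash
python3 -c "
from h import *
rack();go(RO-rx*67-rl*.5+[0,0,178],13.7)"
```

```text
rack -71.2 -0.6 179.4
shift [ 0.042 -0.001  0.014] turn [array([0.   , 0.001, 0.004])] pos [536.5 179.8 179.4] F [ 0.4  0.2 -1.5] w 0.658 gf 64.3 t 28.93
```

Emit:
move_arm(
  motion=[0, 0, 0, 0, 0, 0.01, -1, 0, 0, 0, 0, 0, 0.01, -1, 0, 0, 0, 0, 0, 0.01, -1],
)

```text
clock: 29.18
tool_pos: [536.8, 180.0, 178.8]
orientation: [-0.0, 0.993, 0.121, 0.0]
force: [0.1, 0.2, -1.2]
grip_width: 0.657
grip_force: 64.3
```

Emit:
move_arm(
  motion=[0, 0, 0, 0, 0, 0.01, -1, 0, 0, 0, 0, 0, 0.01, -1, 0, 0, 0, 0, 0, 0.01, -1],
)

```text
clock: 29.43
tool_pos: [537.2, 179.9, 178.1]
orientation: [0.0, 0.993, 0.121, 0.0]
force: [-0.5, -0.8, 2.2]
grip_width: 0.654
grip_force: 64.7
```

Emit:
move_arm(
  motion=[0, 0, 0, 0, 0.001, -0.007, -1, 0, 0, 0, 0.06, 0.001, -0.007, -1, 0, 0, 0, 0.12, 0.001, -0.007, -1, 0, 0, 0, 0.18, 0.001, -0.007, -1, 0, 0, 0, 0.22, 0.001, -0.007, -1, 0, 0, 0, 0.22, 0.001, -0.007, -1],
)

```text
clock: 29.93
tool_pos: [559.2, 185.2, 178.0]
orientation: [-0.0, 0.993, 0.121, -0.0]
force: [1.0, -2.2, -0.5]
grip_width: 0.657
grip_force: 64.3
```

Emit:
move_arm(
  motion=[0, 0, 0, 0.04, 0, 0, -1, 0, 0, 0, 0.08, 0, 0, -1, 0, 0, 0, 0.12, 0, 0, -1, 0, 0, 0, 0.14, 0, 0, -1, 0, 0, 0, 0.14, 0, 0, -1],
)

```text
clock: 30.35
tool_pos: [572.3, 188.8, 178.3]
orientation: [-0.0, 0.993, 0.121, 0.0]
force: [1.1, -1.2, -0.9]
grip_width: 0.657
grip_force: 64.4
```

```bash
python3 -c "
from h import *
P=rack();go(P,13.7)"
```

```text
rack -34.4 -0.4 178.3
shift [0. 0. 0.] turn [array([-0.001, -0.   ,  0.004])] pos [572.3 188.8 178.3] F [ 1.1 -1.2 -0.9] w 0.657 gf 64.4 t 30.35
```

Emit:
move_arm(
  motion=[0, 0, 0, 0.04, 0, 0, -1, 0, 0, 0, 0.06, 0, 0, -1, 0, 0, 0, 0.06, 0, 0, -1],
)

```text
clock: 30.6
tool_pos: [578.0, 190.2, 178.3]
orientation: [-0.0, 0.993, 0.121, 0.0]
force: [-0.0, -0.8, -1.1]
grip_width: 0.66
grip_force: 64.3
```

Emit:
move_arm(
  motion=[0, 0, 0, 0.04, 0, 0, -1, 0, 0, 0, 0.04, 0, 0, -1, 0, 0, 0, 0.04, 0, 0, -1],
)

```text
clock: 30.85
tool_pos: [581.4, 191.1, 178.3]
orientation: [-0.0, 0.993, 0.121, -0.0]
force: [-2.1, -2.2, -0.9]
grip_width: 0.66
grip_force: 64.4
```

Emit:
move_arm(
  motion=[0, 0, 0, 0.02, 0, 0, -1, 0, 0, 0, 0.03, 0, 0, -1, 0, 0, 0, 0.03, 0, 0, -1],
)

```text
clock: 31.1
tool_pos: [583.3, 191.6, 178.3]
orientation: [0.0, 0.993, 0.121, -0.001]
force: [-7.0, -2.0, 3.0]
grip_width: 0.66
grip_force: 64.8
```

Emit:
move_arm(
  motion=[0, 0, 0, 0.02, 0, 0, -1, 0, 0, 0, 0.025, 0, 0, -1, 0, 0, 0, 0.025, 0, 0, -1],
)

```text
clock: 31.35
tool_pos: [584.6, 192.0, 178.3]
orientation: [0.001, 0.993, 0.121, -0.002]
force: [-12.6, -5.3, 6.6]
grip_width: 0.656
grip_force: 65.1
```

Emit:
move_arm(
  motion=[0, 0, 0, 0, 0, 0, 0.5, 0, 0, 0, 0, 0, 0, 0.8, 0, 0, 0, 0, 0, 0, 1, 0, 0, 0, 0, 0, 0, 1, 0, 0, 0, 0, 0, -0.1, 1, 0, 0, 0, 0, 0, -0.4, 1, 0, 0, 0, 0, 0, -0.8, 1, 0, 0, 0, 0, 0, -1, 1, 0, 0, 0, 0, 0, -1, 1],
)

```text
clock: 32.1
tool_pos: [588.5, 193.8, 285.3]
orientation: [-0.001, 0.993, 0.121, 0.005]
force: [0.8, -0.5, 0.6]
grip_width: 1.0
grip_force: 0.0
```

Emit:
move_arm(
  motion=[0, 0, 0, 0, 0.3, 0, 1, 0, 0, 0, -0.3, 0.7, 0, 1, 0, 0, 0, -0.6, 1, 0, 1, 0, 0, 0, -0.6, 1, 0, 1],
)

```text
clock: 32.43
tool_pos: [551.6, 73.8, 278.3]
orientation: [0.002, 0.993, 0.117, -0.001]
force: [1.4, -0.3, 0.3]
grip_width: 1.001
grip_force: 0.0
```

```bash
python3 - <<'E'
from h import *
import cv2
im=cv2.cvtColor(sum(ctrl.snapshot("side").astype(np.uint16) for _ in range(6)).__floordiv__(6).astype(np.uint8),cv2.COLOR_RGB2GRAY)
cv2.imwrite("pics/e1.png",im)
# expected wall rear-face/near-edge columns at several heights for pitch 5, L rear at rack xr
for nm,h,w,und in(("L",108,65,58),("M",101.5,58.5,64.5),("S",95,52,71)):
  for xr in(-10,-15,-20):
    q=RO+rx*xr;print(nm,xr,"nearbot",proj("side",q+rl*w+[0,0,und]).round(1),"neartop",proj("side",q+rl*w+[0,0,und+h]).round(1),"frontnear60",proj("side",q-42*rx+rl*w+[0,0,und+60]).round(1),"frontbot",proj("side",q-42*rx+rl*w+[0,0,und]).round(1),"tabnt",proj("side",q+rl*{"L":15,"M":22,"S":29}[nm]+[0,0,und+h+40]).round(1))
np.set_printoptions(linewidth=250)
print("cols",list(range(196,240)));
for r in range(204,288,2):print(r,*im[r,196:240])
E
```

```text
L -10 nearbot [209.1 279.7] neartop [204.8 250.8] frontnear60 [225.6 261.4] frontbot [227.  276.9] tabnt [201.1 221.1]
L -15 nearbot [211.2 279.4] neartop [207.1 250.5] frontnear60 [227.8 261.1] frontbot [229.1 276.6] tabnt [203.4 220.8]
L -20 nearbot [213.4 279. ] neartop [209.5 250.1] frontnear60 [230.  260.8] frontbot [231.2 276.3] tabnt [205.7 220.5]
M -10 nearbot [208.6 275.8] neartop [204.5 248.4] frontnear60 [225.  257.3] frontbot [226.5 273. ] tabnt [201.3 223.5]
M -15 nearbot [210.7 275.4] neartop [206.9 248.1] frontnear60 [227.3 257. ] frontbot [228.6 272.7] tabnt [203.7 223.2]
M -20 nearbot [212.9 275.1] neartop [209.2 247.8] frontnear60 [229.5 256.7] frontbot [230.7 272.4] tabnt [206.  222.9]
S -10 nearbot [208.1 271.8] neartop [204.3 246.1] frontnear60 [224.5 253.3] frontbot [226.  269.1] tabnt [201.6 225.9]
S -15 nearbot [210.2 271.5] neartop [206.6 245.8] frontnear60 [226.7 252.9] frontbot [228.1 268.8] tabnt [203.9 225.6]
S -20 nearbot [212.4 271.2] neartop [208.9 245.4] frontnear60 [228.9 252.6] frontbot [230.2 268.5] tabnt [206.3 225.3]
cols [196, 197, 198, 199, 200
[... 6295 characters left out ...]
44 46 45 42 42 39 64 105 117 111 116 115 114 108 92 89 87 74 66 67 68 68 67 65 70 117 143 141 143 143 140 139 139 138 135
280 46 46 46 47 46 43 42 43 43 44 46 45 41 42 42 43 45 42 54 66 63 63 64 69 71 72 72 70 67 70 71 70 68 69 84 122 141 138 140 142 143 142 141 139
282 45 46 45 47 46 41 42 44 43 44 44 44 41 40 41 41 42 40 56 69 66 66 65 68 70 72 74 71 66 69 71 71 68 67 92 129 141 139 138 135 134 137 140 140
284 39 42 42 42 42 39 38 38 38 58 74 74 70 66 68 71 73 74 72 67 65 66 66 66 70 72 72 72 69 69 71 72 69 67 72 119 144 137 139 139 138 137 137 137
286 71 74 73 73 73 69 67 67 68 70 69 71 68 62 65 68 71 73 72 68 66 66 65 65 69 72 72 72 68 67 72 72 70 68 68 83 119 139 136 137 137 136 134 133
```

The side-wall front edges step by about 1.8 px and then 1.5 px. Touching backs (5 mm pitch) would give 1.7 px, so there are no gaps. The gripper is clear, so I'll hand in.

```bash
python3 -c "
from rig import ctrl
print(ctrl.job_done())"
```

```text
the job is handed in; nothing more can be done
None
```

All three pans hang nested on the drying hook (large, medium, small), each pushed back with about 12–14 N before release; no gaps measured between their backs, and the job was handed in at about 33 s of 72 s.

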